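# Fetch the glue brush from behind the bottles

### The arm

A 6-joint arm with a two-finger parallel gripper is mounted at the origin on the work surface. World frame = base frame: x ahead of the robot, y to its left, z up, the work surface at z = 0. Lengths are in m, angles in rad, forces in N, time in s.
With the tool pointing down it reaches from about 0.35 to 1 m from the base axis. Payload 7.1 kg.
Tool frame: the origin (TCP) lies midway between the tips of the shut fingers; the grasp point (between the pads) lies 19 mm behind it; z points along the fingers, x is the direction in which the jaws open and shut, and the axes are right-handed (so a half turn about z gives the same grasp; the last joint's range is limited). The gripper opens to 85 mm and grips with 20 to 120 N. Pads are 22 mm wide; open, the fingers measure 114 mm over their backs; the gripper's body (76 mm by 85 mm) begins 54 mm behind the grasp point. The pads swing forward as they close: fully open they stand 13 mm farther back than shut.
Start: joints at [-0.019, 0.423, 1.63, -0, 1.089, -0.019], TCP at [0.625, 0, 0.231] pointing down, gripper open.
Joint ranges: [-3, 3], [-0.9, 2.11], [0.09, 2.58], [-1.31, 4.45], [0.11, 2.69], [-2.54, 2.54]. Speed limits (rad/s): [2.39, 2.39, 3.01, 3.14, 3.14, 3.14].

### API

Orientations are given as a rotation vector (axis times angle).
In Python, from plant import manip gives the robot as it stands.
- The arm moves only by the tool step_arm, never from a script. Its argument "moves" is a list of rows, each a list of 7 numbers: the shift along the world's x, y, z in units of 0.75 m (1.0 is 0.75 m), then the turn, a rotation vector about the world's x, y, z in units of pi/4 rad (1.0 is pi/4 rad), then the closure, from 0 (fully open) to 1 (shut). A call has 1 to 8 rows; each row is the pose to reach, as a shift and turn from the pose commanded when the call began; what a row does not reach only later rows make up. A row lasts 1/10 s, in which the tool goes at most 50 mm and 8.59 degrees, less where a joint would pass 70% of its speed; a pose out of reach is approached as far as the arm can. A call with a number of a shift or a turn outside -1 to 1 is refused whole. A call with a gripper value outside its range is refused whole. The fingers move at their own pace and stop on an object; "newtons" is the grip in N (left out, the last holds). Time passes only in rows, so rows that repeat a pose let the fingers close. It gives the time, the measured TCP pose, the force and the opening at its end, in the units of the state.
- manip.sense(): the state, without advancing time (a new reading comes with each control period).
- manip.capture(name): name is "scene" or "side" or "wrist"; returns a dict with "pixels" (384x512x3 uint8, red, green, blue), "fx", "fy", "cx", "cy" (pixels), "R" (3x3) and "t" (3): a world point X has camera coordinates R X + t. Camera axes: x right, y down, z forward; pixel columns grow to the right and rows downward; lengths in m; the calibration is good to about 2 mm. A picture is of the moment at which its call begins. There is no depth.
- manip.close_job(): hands the job in, once; it reports no verdict.
The state is a dict: "time_s": time; "qpos": joint angles; "dq": joint speeds; "joint_efforts": joint torques, N m; "ee_pos": TCP position; "ee_rot": TCP orientation; "contact_force": force on the tool from outside, world axes, zero at the start; "torque": the same for the moment, N m; "finger_gap": opening from 0.0 (shut) to 1.0 (fully open).
Only numpy, scipy, OpenCV 4.12 (cv2) and the standard library are available. Lean on these libraries where they do the work, as an engineer would, in place of code of your own. Each camera call takes 0.05 s, during which the arm holds its last target.

### The job

Clear the three bottles from the front row of the plywood supply tray by standing them upright in the blue side tray, then lift out the brush lying behind them and lay it in the middle of the aluminium tray, along its length. Finally put each bottle back upright exactly where it stood before. Set everything down without dropping it, never tip a bottle over, and leave the thread spool and the wax tin where they are.

Things in the scene. Friction and masses are not known exactly. Their poses are not given: they have to be found in the camera images.
- green_mid (a point): green plastic bottle, round, loose, 0.3 kg, 160 mm tall: body 54 mm across up to 100 mm above its foot, shoulder to a 27 mm neck at 118 mm, white cylindrical cap 32 mm across from 128 mm to the top. The point is on its axis half-way up, 80 mm above its foot; z up. Best taken by the cap from above, fingers closing across the row (along the supply tray's x).
- amber_mid (a point): brown bottle, round, 152 mm tall, body 54 mm across up to 88 mm, shoulder narrowing to a 30 mm neck at 108 mm, black cylindrical cap 36 mm across from 116 mm to the top at 152 mm; 0.3 kg. Loose. The point is on its axis half-way up, 76 mm above its foot; z up the axis. Taken like the green one.
- spray_mid (a point): silver spray can with a black band, round, 165 mm tall, 53 mm across up to 116 mm, domed to 43 mm at 128 mm, red cylindrical cap 41 mm across from 128 mm to the top at 165 mm; 0.3 kg. Loose. The point is on its axis half-way up, 82.5 mm above its foot; z up the axis. Counts as one of the three bottles. Taken like the green one.
- brush_mid (a point): flat glue brush, loose, 70 g, lying flat behind the bottles along the supply tray's y: 200 mm long, 16 mm thick, black handle with grey end, steel ferrule, black bristles. x runs along it to the bristles, z up. The point is the middle of its length, width and thickness, nearly its centre of mass; there the handle is 22 mm wide (over 20 mm each way), further ahead 28 to 30 mm.
- rack: plywood supply tray, fixed, 160 mm deep (x), 244 mm wide (y), walls 10 mm thick. Origin: centre of its underside; open front at -x. Floor 12 mm above the bench; over it the back and rear side walls rise 50 mm, the front 55 mm of the sides 22 mm, the front lip 14 mm. Bottles stand at x = -34 mm, y = -68, 0 and 68 mm in any order, bays unmarked; brush at about x = 22 mm.
- side_tray: blue plastic tray, fixed on the bench, 290 mm long (x) by 116 mm wide (y), walls 4 mm thick and 14 mm high over the bench, floor 4 mm above the bench. Origin: centre of its underside. Side area for the bottles; room for three in a line along x, 85 mm apart. It may be left or right of the supply tray.
- brush_tray: bare aluminium tray, fixed on the bench, 290 mm long (x) by 116 mm wide (y), walls 4 mm thick and 12 mm high over the bench, floor 4 mm above the bench. Origin: centre of its underside. The brush goes here; it is on the other side from the blue tray.
- spool: wooden spool of brown thread, 54 mm across, 58 mm tall, standing on the bench nearer the robot. Leave it alone. Origin: centre of its underside.
- wax_tin: round flat brass-coloured tin with a brown mark on its lid, 66 mm across, 36 mm tall, on the bench nearer the robot. Leave it alone. Origin: centre of its underside.

How it is judged:
By the outcome, as a careful person would: the job done as asked, in the order asked, and still so for the second after the job is handed in, with the robot touching nothing.
It also fails if it takes over 141 s, if anything falls off the work surface, if the arm or the gripper's body presses on something with over 40 N, if the wrist force passes 120 N, or if a joint passes its speed limit or range.

## Working session

There is one attempt and no reset: what is moved stays moved. The work goes in short steps, Python scripts to look and compute and a tool call to move; the robot and the scene stay as the last step left them, time stands still between calls to the robot, and variables do not carry over. Pictures are saved under pics/ and viewed, and the job is handed in when it is done.

Besides the shell and the picture viewer there is one more tool, called as name(argument=value, ...), one argument or row to a line, values as JSON. step_arm: Moves the arm, as the interface text tells. Shifts and turns lie within -1 to 1; 1 stands for 0.75 m of shift or pi/4 rad of turn. Its arguments: {"type":"object","properties":{"moves":{"type":"array"},"newtons":{"type":"number"}},"required":["moves"]}

```bash
ls; mkdir -p pics
python3 - <<'E'
from plant import manip
import cv2,json
print(manip.sense())
for n in ["scene","side","wrist"]:
    c=manip.capture(n); cv2.imwrite(f"pics/{n}0.png",c["pixels"][:,:,::-1])
    print(n,c["fx"],c["fy"],c["cx"],c["cy"],c["R"],c["t"])
E
```

```text
pics
{'time_s': 0.0, 'qpos': array([-1.89981711e-02,  4.23870428e-01,  1.63069427e+00, -4.67830426e-05,
        1.08860984e+00, -1.90330689e-02]), 'dq': array([-9.01221221e-04, -4.11817119e-05, -1.81028488e-04,  6.08993739e-04,
       -9.61672091e-04,  1.11567399e-03]), 'joint_efforts': array([ 6.87376578e-04, -5.57382560e+01, -2.81743366e+01,  7.52266601e-05,
        7.21184188e-03,  1.02962622e-05]), 'ee_pos': array([6.24445526e-01, 2.49190641e-05, 2.30525544e-01]), 'ee_rot': array([ 3.14158032e+00,  8.89455615e-05, -2.48560779e-03]), 'contact_force': array([-0.74135861, -0.38979553,  0.43612823]), 'torque': array([ 0.01626369, -0.01734874, -0.03848082]), 'finger_gap': 0.997389135140841}
scene 442.9626939492994 442.9626939492994 253.63267501718522 187.82695195685397 [[ 0.71880681  0.69514087 -0.00979502]
 [ 0.5794652  -0.60685841 -0.54400639]
 [-0.38410526  0.38535962 -0.8390239 ]] [-0.35171326 -0.24056452  1.44188789]
side 472.2821446586916 472.2821446586916 259.9885455164099 186.50999232175843 [[-0.97182389 -0.2355224   0.00935559]
 [-0.11909506  0.45638931 -0.88177387]
 [ 0.2034077  -0.85804312 -0.47157959]] [0.48842441 0.15998613 0.9571202 ]
wrist 329.08948305267256 329.08948305267256 251.3730388887157 192.2081961631362 [[ 9.99999836e-01  3.72103639e-06 -5.72915676e-04]
 [ 1.68033042e-04 -9.57908704e-01  2.87072964e-01]
 [-5.47732704e-04 -2.87073013e-01 -9.57908547e-01]] [-0.62352086 -0.03877666  0.37812424]
```

View pics/scene0.png

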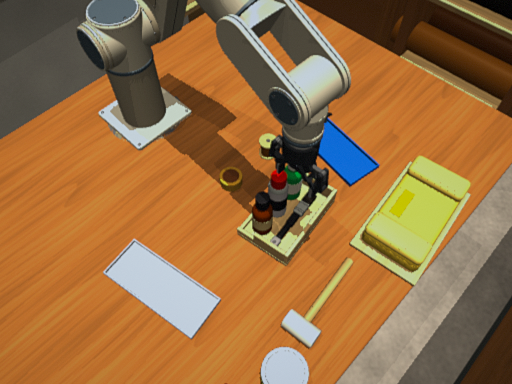

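View pics/side0.png

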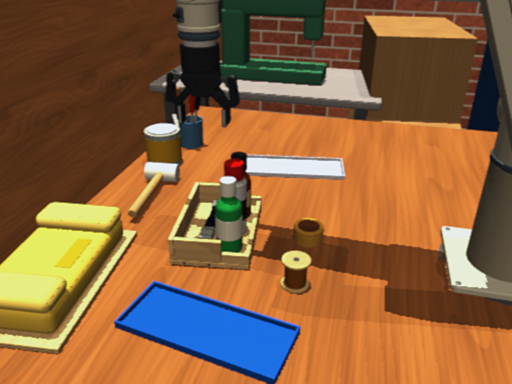

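View pics/wrist0.png

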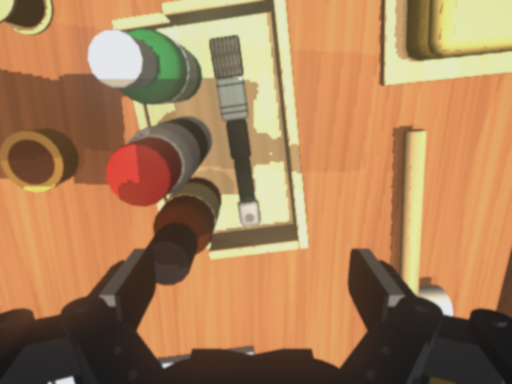

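The wrist view shows, front row from +y to −y: green (cap 116,58), red spray (142,172) and amber (172,255), with the brush behind them, bristles toward +y. Blue tray is on +y, aluminium on −y. I'll zoom in to measure.

```bash
cat > h.py <<'E'
import numpy as np,cv2
from plant import manip
def cap(n):
    return manip.capture(n)
def ray(c,u,v):
    R=np.array(c["R"]);t=np.array(c["t"]);o=-R.T@t
    d=R.T@np.array([(u-c["cx"])/c["fx"],(v-c["cy"])/c["fy"],1]);return o,d
def atz(c,u,v,z):
    o,d=ray(c,u,v);return o+d*(z-o[2])/d[2]
def proj(c,X):
    X=np.atleast_2d(X);p=X@np.array(c["R"]).T+np.array(c["t"])
    return np.c_[c["cx"]+c["fx"]*p[:,0]/p[:,2],c["cy"]+c["fy"]*p[:,1]/p[:,2]]
def crop(c,u0,v0,w,h,s,name):
    im=c["pixels"][v0:v0+h,u0:u0+w,::-1]
    cv2.imwrite("pics/"+name,cv2.resize(im,None,fx=s,fy=s,interpolation=cv2.INTER_CUBIC))
E
python3 - <<'E'
from h import *
import pickle
cs={}
for n in ["scene","side","wrist"]: cs[n]=cap(n)
pickle.dump(cs,open("c0.pkl","wb"))
crop(cs["wrist"],60,0,260,290,2.0,"w1.png")
crop(cs["scene"],90,110,300,230,2.6,"s1.png")
crop(cs["side"],110,140,240,240,2.4,"d1.png")
c=cs["wrist"];o,_=ray(c,0,0);print("cam",o)
for nm,u,v,z in [("green",116,58,.172),("red",142,172,.177),("amber",172,255,.164),("brushtip",226,37,.02),("brushend",249,222,.02),("rackBR",307,247,.062),("tin",38,160,.036)]:
    print(nm,atz(c,u,v,z))
E
```

```text
cam [0.62388089 0.07140431 0.37331054]
green [0.54686829 0.09079772 0.172     ]
red [0.55702137 0.02547113 0.177     ]
amber [ 0.56800371 -0.03748827  0.164     ]
brushtip [0.59899809 0.12462521 0.02      ]
brushend [ 0.62118068 -0.07031254  0.02      ]
rackBR [ 0.68173092 -0.08135209  0.062     ]
tin [0.40211817 0.005268   0.036     ]
```

View pics/w1.png

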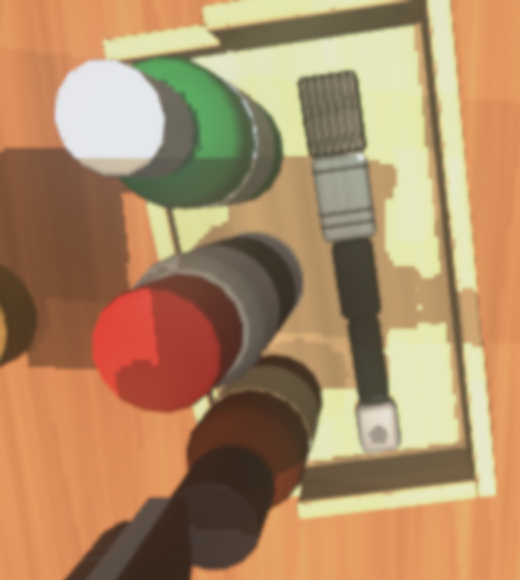

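View pics/s1.png

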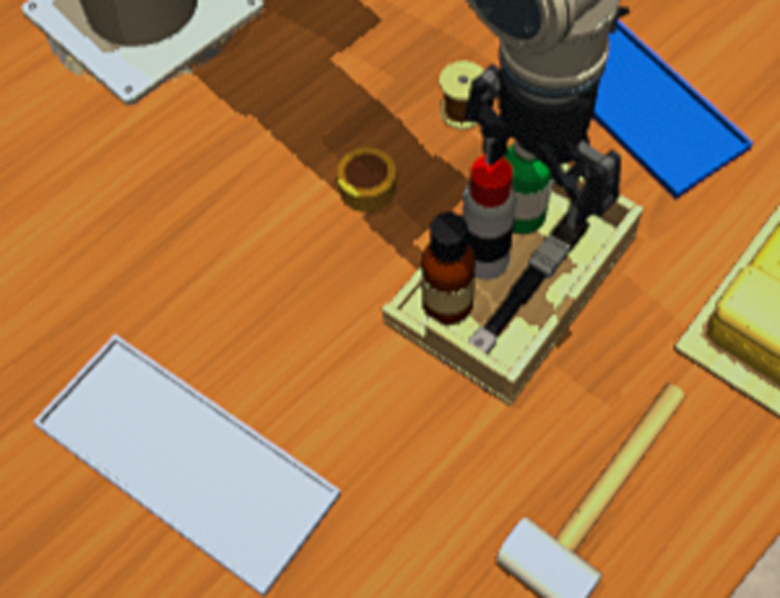

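View pics/d1.png

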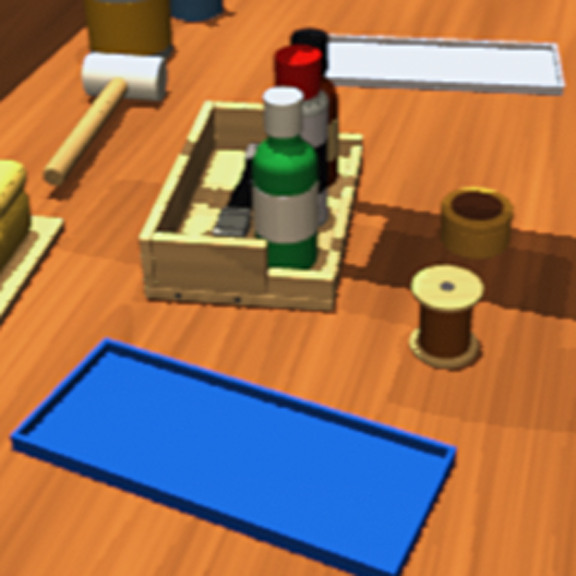

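```bash
cat > fit.py <<'E'
from h import *
import pickle
from scipy.optimize import least_squares
cs=pickle.load(open("c0.pkl","rb"))
def px(cam,u,v):
    s,a,b={"wrist":(2.,60,0),"scene":(2.6,90,110),"side":(2.4,110,140)}[cam]
    return np.array([(u+.5)/s-.5+a,(v+.5)/s-.5+b])
def fit(obs,x0,name):
    def f(p):
        r=[]
        for cam,u,v,X in obs:
            c,s=np.cos(p[2]),np.sin(p[2])
            W=[p[0]+c*X[0]-s*X[1],p[1]+s*X[0]+c*X[1],X[2]]
            r+=list(proj(cs[cam],W)[0]-px(cam,u,v))
        return r
    q=least_squares(f,x0,loss="soft_l1")
    print(name,q.x.round(4),np.degrees(q.x[2]).round(2),np.round(f(q.x),1))
    return q.x
def bottle(obs,z,name):
    def f(p):
        return np.concatenate([proj(cs[c],[p[0],p[1],z])[0]-px(c,u,v) for c,u,v in obs])
    q=least_squares(f,[.56,.02]);print(name,q.x.round(4),f(q.x).round(1));return q.x
if __name__=="__main__":
    r=fit([("wrist",495,494,(.08,-.122,.062)),("wrist",449,0,(.08,.118,.062)),("wrist",104,42,(-.08,.122,.034)),
     ("scene",513,376,(.08,-.122,.062)),("scene",642,207,(.08,.122,.062)),("scene",384,308,(-.08,-.122,.034)),
     ("side",147,235,(.08,.122,.062)),("side",335,274,(-.08,.122,.034)),("side",208,103,(.08,-.122,.062))],[.6,.03,.1],"rack")
    fit([("scene",115,336,(-.145,.058,.012)),("scene",338,493,(.145,.058,.012)),("scene",265,592,(.145,-.058,.012)),("scene",37,421,(-.145,-.058,.012)),
     ("side",557,43,(-.145,-.058,.012)),("side",562,90,(-.145,.058,.012))],[.6,-.3,.1],"alu")
    fit([("side",108,342,(.145,-.058,.014)),("side",456,451,(-.145,-.058,.014)),("side",398,574,(-.145,.058,.014)),("side",13,438,(.145,.058,.014)),
     ("scene",750,146,(.145,.058,.014)),("scene",678,194,(.145,-.058,.014))],[.6,.3,.1],"blue")
    for nm,z,o in [("green",.172,[("wrist",110,118),("side",284,97)]),("red",.177,[("wrist",157,344),("side",299,54),("scene",491,168)]),("amber",.164,[("wrist",215,524),("side",310,37),("scene",450,222)])]:
        b=bottle(o,z,nm); c,s=np.cos(r[2]),np.sin(r[2]);d=b-r[:2];print("  in rack",[(c*d[0]+s*d[1]).round(4),(-s*d[0]+c*d[1]).round(4)])
    a=atz(cs["wrist"],*px("wrist",328,73),.02);b=atz(cs["wrist"],*px("wrist",379,451),.028);print(a,b,np.linalg.norm(a-b),(a+b)/2,np.degrees(np.arctan2(*(a-b)[1::-1])))
    o,d=None,None
    print("spool",atz(cs["side"],*px("side",447,287),.058),"tin",atz(cs["side"],*px("side",476,208),.036))
E
python3 fit.py
```

```text
rack [0.5873 0.0259 0.1307] 7.49 [ 0.3  3.1 -0.1 -8.6 -2.  -0.1 -1.2  3.3 -0.1  1.2 -2.2  0.7 -3.1 -0.3
 -0.3  1.  -0.4 -2.2]
alu [ 0.493  -0.3382  0.1572] 9.01 [ 0.7 -0.7  1.2 -0.7 -0.6  0.8 -0.7  0.1 -0.4  0.1  0.5 -1.7]
blue [ 0.5169  0.3131 -0.1698] -9.73 [-0.3 -1.8  1.6 -1.2 -0.1  0.8 -0.8 -0.8  0.9 -1.8 -0.4 -0.7]
green [0.5461 0.0905] [-0.1 -0.2 -0.2 -1.6]
  in rack [np.float64(-0.0325), np.float64(0.0694)]
red [0.5544 0.0256] [-0.6  0.1 -1.1 -0.4  0.6  0.9]
  in rack [np.float64(-0.0327), np.float64(0.004)]
amber [ 0.5638 -0.0424] [-0.7 -0.4 -0.9 -1.2  0.1  2.1]
  in rack [np.float64(-0.0322), np.float64(-0.0647)]
[0.59680489 0.12529839 0.02      ] [ 0.62151603 -0.07104232  0.028     ] 0.1980513006022307 [0.60916046 0.02712804 0.024     ] 97.17344058608795
spool [0.39599727 0.15972024 0.058     ] tin [0.39468475 0.00925863 0.036     ]
```

Run:
```python
from fit import *
o=[("wrist",495,494,(.08,-.122,.062)),("wrist",104,42,(-.08,.122,.034)),
 ("scene",513,376,(.08,-.122,.062)),("scene",642,207,(.08,.122,.062)),("scene",384,308,(-.08,-.122,.034)),
 ("side",147,235,(.08,.122,.062)),("side",335,274,(-.08,.122,.034)),("side",208,103,(.08,-.122,.062))]
fit(o,[.6,.03,.1],"corners")
b=[("wrist",110,118,(-.034,.068,.172)),("side",284,97,(-.034,.068,.172)),("wrist",157,344,(-.034,0,.177)),("side",299,54,(-.034,0,.177)),("scene",491,168,(-.034,0,.177)),
("wrist",215,524,(-.034,-.068,.164)),("side",310,37,(-.034,-.068,.164)),("scene",450,222,(-.034,-.068,.164))]
fit(b,[.6,.03,.1],"bottles")
r=fit(o+b,[.6,.03,.1],"all")
c,s=np.cos(r[2]),np.sin(r[2])
for y in (.068,0,-.068): print(r[0]-.034*c-s*y, r[1]-.034*s+c*y)
```

```text
corners [0.5866 0.0275 0.1397] 8.01 [ 0.7  1.  -4.  -1.  -0.5  2.7 -0.1  0.3 -1.8  0.6 -2.6  0.5  0.4  1.3
 -0.8 -1.7]
bottles [0.5885 0.029  0.1305] 7.48 [-0.6 -3.  -0.4 -1.3  0.3  1.7 -1.1 -0.6  0.5  1.2 -0.9  0.1 -0.7 -1.3
 -0.   2.2]
all [0.5882 0.0286 0.1338] 7.67 [ 1.7  0.5 -1.7 -2.9 -0.   2.8  0.8  0.7 -1.2  0.4 -3.9  0.5 -0.9  1.6
 -1.3 -1.7 -1.4 -2.  -0.1 -1.4 -0.1  2.5 -0.9 -0.7  0.2  1.3 -0.9  0.7
 -0.7 -1.4 -0.2  2.3]
0.5454542031653739 0.09143231905661964
0.5545271808415271 0.024040323418502298
0.5636001585176803 -0.043351672219615035
```

step_arm(
  moves=[
    [-0.053, 0.061, 0, 0, 0, 0.085, 0],
    [-0.105, 0.122, 0, 0, 0, 0.169, 0],
    [-0.105, 0.122, 0, 0, 0, 0.169, 0],
    [-0.105, 0.122, 0, 0, 0, 0.169, 0],
  ],
  newtons=40,
)

```text
time_s: 0.7
ee_pos: [0.5443, 0.0933, 0.2313]
ee_rot: [-3.134, -0.213, 0.002]
contact_force: [0.9, -0.5, -1.1]
finger_gap: 0.998
```

Run:
```python
from h import *
c=cap("wrist");crop(c,0,0,512,384,1.5,"w2.png")
s=manip.sense();print(s["ee_pos"],s["ee_rot"],s["contact_force"])
print(proj(c,[[.5455,.0914,.172],[.5545,.024,.177],[.5636,-.0434,.164]])*1.5)
```

```text
[0.54575368 0.09236571 0.23158038] [3.13436473e+00 2.11564561e-01 5.15179354e-04] [ 0.62531125 -0.42057519  0.30451749]
[[381.74319856 317.28852095]
 [381.03599194 458.89599044]
 [380.38986908 554.16680927]]
```

View pics/w2.png

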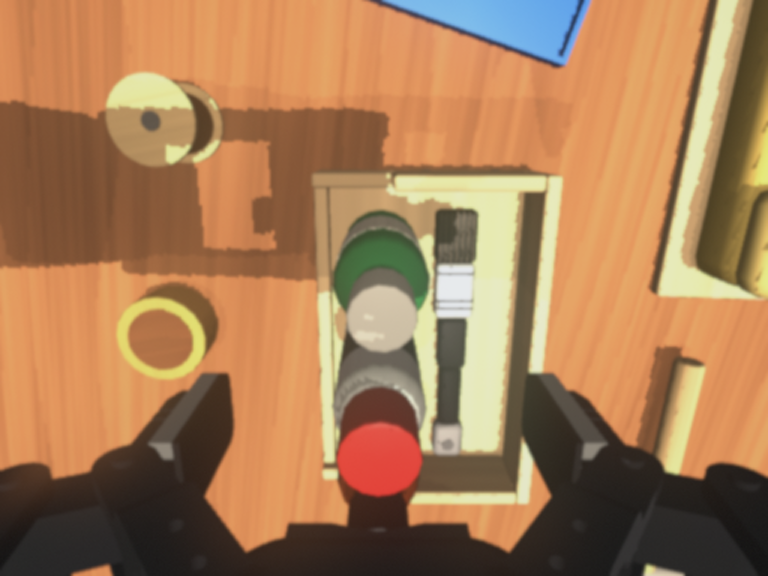

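The cap tops land within a pixel or two of the prediction (green 382,318; red 379,459), so I'll descend on green.

step_arm(
  moves=[
    [0, 0, -0.05, 0, 0, 0, 0],
    [0, 0, -0.09, 0, 0, 0, 0.2],
    [0, 0, -0.123, 0, 0, 0, 0.3],
    [0, 0, -0.123, 0, 0, 0, 0.3],
    [0, 0, -0.123, 0, 0, 0, 1],
    [0, 0, -0.123, 0, 0, 0, 1],
    [0, 0, -0.123, 0, 0, 0, 1],
    [0, 0, -0.123, 0, 0, 0, 1],
  ],
  newtons=40,
)

```text
time_s: 1.55
ee_pos: [0.5472, 0.0915, 0.1405]
ee_rot: [3.135, 0.208, 0.004]
contact_force: [-1.1, -0.6, 5.3]
finger_gap: 0.365
```

Run:
```python
from h import *
c=cap("side");crop(c,160,60,160,220,2.7,"d2.png")
s=manip.sense();print(s["ee_pos"],s["ee_rot"],s["contact_force"],s["finger_gap"])
```

```text
[0.5472136  0.09151324 0.14050778] [3.13465404 0.20844228 0.00412206] [-1.67157342 -0.73098104  7.05570996] 0.36433883509555326
```

View pics/d2.png

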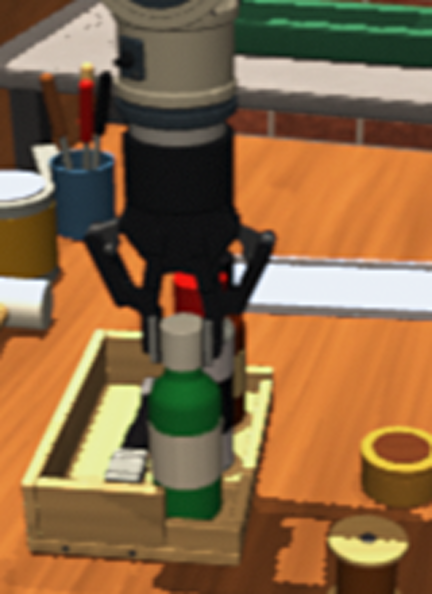

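step_arm(
  moves=[
    [0, 0, 0.015, 0, 0, 0, 1],
    [0, 0, 0.045, 0, 0, 0, 1],
    [0, 0, 0.08, 0, 0, 0, 1],
    [-0.012, 0.025, 0.095, 0, 0, 0, 1],
    [-0.033, 0.069, 0.1, 0, 0, 0, 1],
    [-0.057, 0.119, 0.1, 0, 0, 0, 1],
    [-0.081, 0.17, 0.1, 0, 0, 0, 1],
    [-0.105, 0.22, 0.1, 0, 0, 0, 1],
  ],
)

```text
time_s: 2.4
ee_pos: [0.4663, 0.2577, 0.2146]
ee_rot: [-3.135, -0.208, -0.0]
contact_force: [1.9, -0.7, -4.3]
finger_gap: 0.362
```

step_arm(
  moves=[
    [-0.024, 0.05, 0, 0, 0, 0, 1],
    [-0.039, 0.082, 0, 0, 0, 0, 1],
    [-0.045, 0.094, 0, 0, 0, 0, 1],
    [-0.045, 0.094, -0.03, 0, 0, 0, 1],
    [-0.045, 0.094, -0.06, 0, 0, 0, 1],
    [-0.045, 0.094, -0.08, 0, 0, 0, 1],
    [-0.045, 0.094, -0.095, 0, 0, 0, 1],
    [-0.045, 0.094, -0.1, 0, 0, 0, 1],
  ],
)

```text
time_s: 3.2
ee_pos: [0.4334, 0.3262, 0.1381]
ee_rot: [3.134, 0.208, -0.003]
contact_force: [0.4, -0.5, -4.0]
finger_gap: 0.364
```

Run:
```python
from h import *
c=cap("side");crop(c,100,140,260,240,2.4,"d3.png")
s=manip.sense();print(s["ee_pos"],s["ee_rot"],s["contact_force"],s["finger_gap"])
```

```text
[0.43353897 0.32641834 0.13822787] [ 3.13384428e+00  2.07579489e-01 -2.03722549e-03] [ 0.23991904 -0.36582488 -4.41947876] 0.3619497509592953
```

View pics/d3.png

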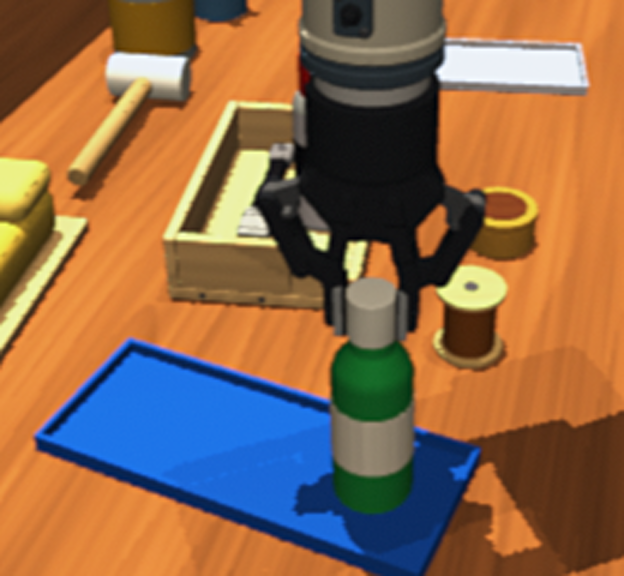

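step_arm(
  moves=[
    [0, 0, -0.003, 0, 0, 0, 1],
    [0, 0, -0.005, 0, 0, 0, 1],
    [0, 0, -0.006, 0, 0, 0, 1],
    [0, 0, -0.006, 0, 0, 0, 1],
  ],
)

```text
time_s: 3.65
ee_pos: [0.4339, 0.3271, 0.1349]
ee_rot: [-3.134, -0.208, -0.001]
contact_force: [-0.7, 0.2, -3.8]
finger_gap: 0.363
```

step_arm(
  moves=[
    [0, 0, -0.0015, 0, 0, 0, 1],
    [0, 0, -0.0015, 0, 0, 0, 1],
  ],
)

```text
time_s: 3.85
ee_pos: [0.4337, 0.327, 0.1335]
ee_rot: [-3.135, -0.208, -0.0]
contact_force: [0.3, -0.5, -3.9]
finger_gap: 0.362
```

step_arm(
  moves=[
    [0, 0, -0.0015, 0, 0, 0, 1],
    [0, 0, -0.0015, 0, 0, 0, 1],
  ],
)

```text
time_s: 4.05
ee_pos: [0.4338, 0.3272, 0.1326]
ee_rot: [-3.134, -0.208, -0.0]
contact_force: [-0.5, 0.0, -0.6]
finger_gap: 0.357
```

step_arm(
  moves=[
    [0, 0, -0.0015, 0, 0, 0, 1],
    [0, 0, -0.0015, 0, 0, 0, 1],
  ],
)

```text
time_s: 4.25
ee_pos: [0.4341, 0.3275, 0.1326]
ee_rot: [-3.134, -0.208, -0.001]
contact_force: [-2.9, -0.9, 11.2]
finger_gap: 0.36
```

step_arm(
  moves=[
    [0, 0, 0.001, 0, 0, 0, 0.35],
    [0, 0, 0.002, 0, 0, 0, 0.35],
    [0, 0, 0.003, 0, 0, 0, 0.35],
    [0, 0, 0.03, 0, 0, 0, 0.35],
    [0, 0, 0.075, 0, 0, 0, 0.35],
    [0.01, -0.025, 0.125, 0, 0, 0, 0.3],
    [0.03, -0.075, 0.14, 0, 0, 0, 0.3],
    [0.054, -0.135, 0.14, 0, 0, 0, 0.3],
  ],
)

```text
time_s: 5.05
ee_pos: [0.4758, 0.2262, 0.2389]
ee_rot: [-3.132, -0.212, -0.008]
contact_force: [1.1, -0.2, 0.2]
finger_gap: 0.701
```

step_arm(
  moves=[
    [0.024, -0.06, 0, 0, 0, 0, 0.3],
    [0.048, -0.12, 0, 0, 0, 0, 0.3],
    [0.072, -0.18, 0, 0, 0, 0, 0.3],
    [0.095, -0.235, 0, 0, 0, 0, 0.3],
    [0.1077, -0.269, 0, 0, 0, 0, 0.3],
    [0.1077, -0.269, 0, 0, 0, 0, 0.3],
    [0.1077, -0.269, 0, 0, 0, 0, 0.3],
  ],
)

```text
time_s: 5.75
ee_pos: [0.5549, 0.0236, 0.236]
ee_rot: [-3.135, -0.206, 0.001]
contact_force: [-1.4, 0.0, -0.0]
finger_gap: 0.699
```

Run:
```python
from h import *
c=cap("side");crop(c,100,140,260,240,2.4,"d4.png")
c=cap("wrist");crop(c,0,0,512,384,1.5,"w4.png")
s=manip.sense();print(s["ee_pos"],s["ee_rot"],s["contact_force"],s["finger_gap"])
print(proj(c,[[.5545,.024,.177],[.5636,-.0434,.164]])*1.5)
```

```text
[0.55455798 0.02478842 0.23603583] [-3.13434228e+00 -2.09196081e-01  9.09316071e-04] [ 0.4676054  -0.07363589  0.30816543] 0.7017520710309181
[[379.05774365 313.73631136]
 [379.04599386 433.95482327]]
```

View pics/d4.png

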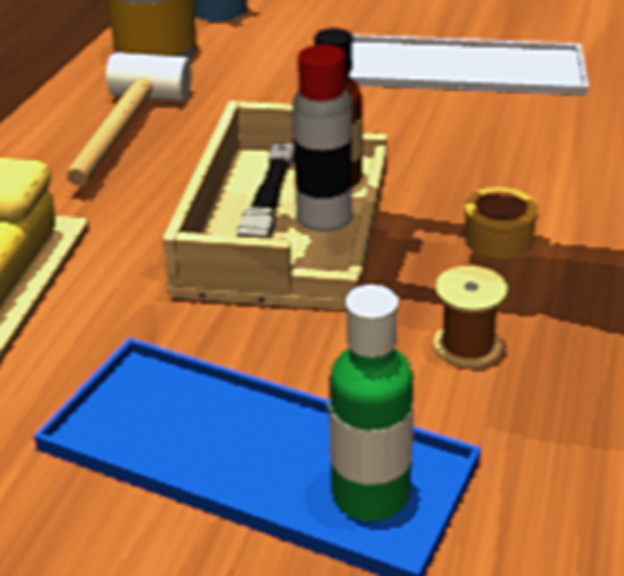

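View pics/w4.png

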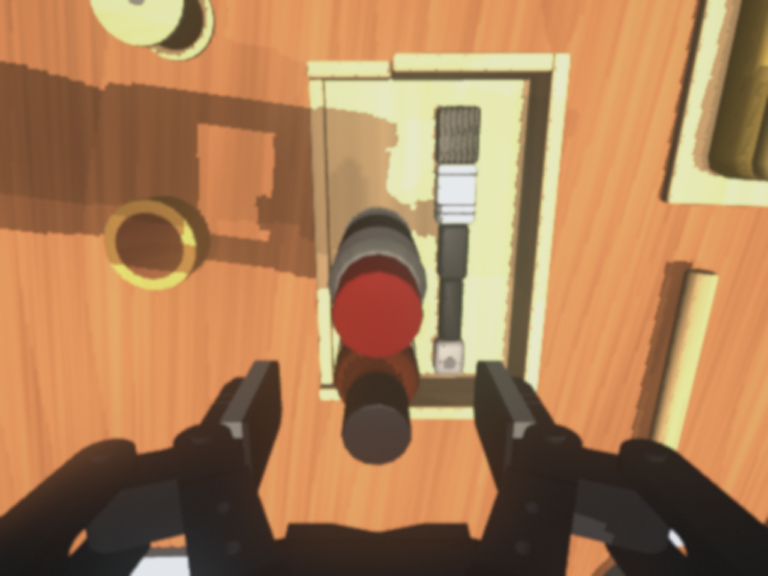

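Green stands in the blue tray. The red cap is seen at (378,314) against a prediction of (379,314), so I'm gripping the spray can.

step_arm(
  moves=[
    [0, 0, -0.05, 0, 0, 0, 0.2],
    [0, 0, -0.09, 0, 0, 0, 0.25],
    [0, 0, -0.12, 0, 0, 0, 0.25],
    [0, 0, -0.12, 0, 0, 0, 0.25],
    [0, 0, -0.12, 0, 0, 0, 1],
    [0, 0, -0.12, 0, 0, 0, 1],
    [0, 0, -0.12, 0, 0, 0, 1],
    [0, 0, -0.12, 0, 0, 0, 1],
  ],
)

```text
time_s: 6.65
ee_pos: [0.5558, 0.0242, 0.1476]
ee_rot: [-3.135, -0.208, -0.004]
contact_force: [-1.1, 0.7, 5.4]
finger_gap: 0.475
```

Run:
```python
from h import *
c=cap("side");crop(c,160,60,160,220,2.7,"d5.png")
s=manip.sense();print(s["ee_pos"],s["ee_rot"],s["contact_force"],s["finger_gap"])
```

```text
[0.5558163  0.02416046 0.1475592 ] [-3.13463177 -0.20833973 -0.0035688 ] [-0.76432643  0.73583395  6.28732602] 0.4669046706908567
```

View pics/d5.png

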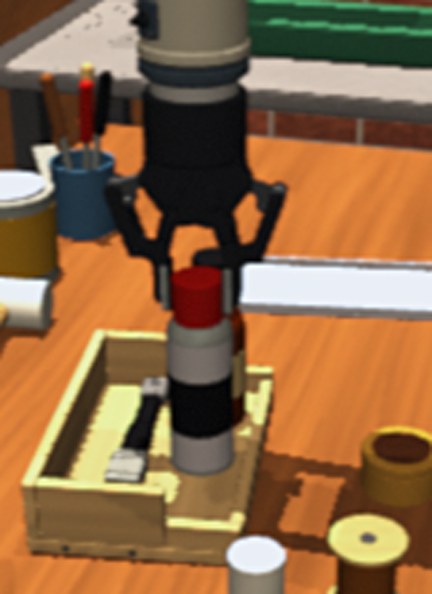

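step_arm(
  moves=[
    [0, 0, 0.015, 0, 0, 0, 1],
    [0, 0, 0.045, 0, 0, 0, 1],
    [0, 0, 0.08, 0, 0, 0, 1],
    [-0.004, 0.03, 0.095, 0, 0, 0, 1],
    [-0.011, 0.08, 0.1, 0, 0, 0, 1],
    [-0.018, 0.135, 0.1, 0, 0, 0, 1],
    [-0.025, 0.19, 0.1, 0, 0, 0, 1],
    [-0.032, 0.245, 0.1, 0, 0, 0, 1],
  ],
)

```text
time_s: 7.5
ee_pos: [0.5305, 0.2091, 0.2219]
ee_rot: [3.135, 0.208, 0.0]
contact_force: [0.9, -0.1, -2.8]
finger_gap: 0.463
```

step_arm(
  moves=[
    [-0.008, 0.055, 0, 0, 0, 0, 1],
    [-0.014, 0.105, 0, 0, 0, 0, 1],
    [-0.018, 0.14, 0, 0, 0, 0, 1],
    [-0.018, 0.14, -0.03, 0, 0, 0, 1],
    [-0.018, 0.14, -0.065, 0, 0, 0, 1],
    [-0.018, 0.14, -0.09, 0, 0, 0, 1],
    [-0.018, 0.14, -0.1, 0, 0, 0, 1],
    [-0.018, 0.14, -0.105, 0, 0, 0, 1],
  ],
)

```text
time_s: 8.3
ee_pos: [0.5173, 0.3125, 0.1421]
ee_rot: [3.134, 0.208, -0.002]
contact_force: [-0.2, -0.2, -3.4]
finger_gap: 0.467
```

step_arm(
  moves=[
    [0, 0, -0.0015, 0, 0, 0, 1],
    [0, 0, -0.0025, 0, 0, 0, 1],
    [0, 0, -0.0025, 0, 0, 0, 1],
  ],
)

```text
time_s: 8.6
ee_pos: [0.518, 0.313, 0.1414]
ee_rot: [-3.134, -0.208, -0.002]
contact_force: [-0.0, -0.3, -3.2]
finger_gap: 0.473
```

Run:
```python
from h import *
c=cap("side");crop(c,100,140,260,240,2.4,"d6.png")
s=manip.sense();print(s["ee_pos"],s["ee_rot"],s["contact_force"],s["finger_gap"])
```

```text
[0.51795025 0.31295816 0.14139955] [-3.13410614e+00 -2.08133390e-01 -1.83591693e-03] [-0.4150784   0.11589693 -3.1820803 ] 0.4694147574638281
```

View pics/d6.png

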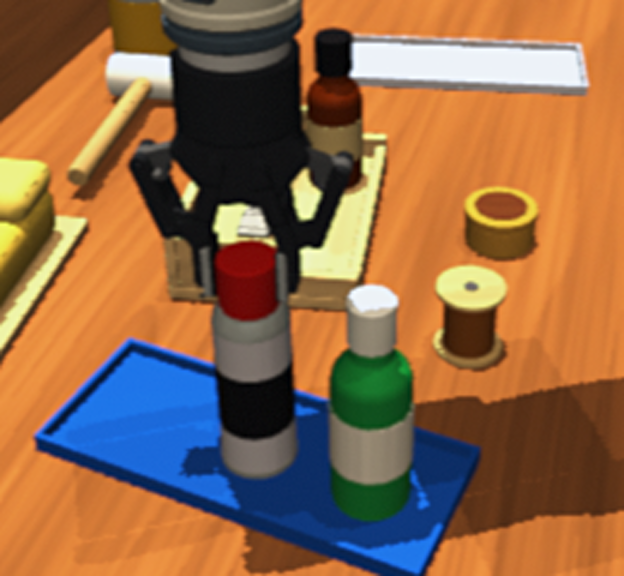

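step_arm(
  moves=[
    [0, 0, -0.0012, 0, 0, 0, 1],
    [0, 0, -0.0012, 0, 0, 0, 1],
  ],
)

```text
time_s: 8.85
ee_pos: [0.5176, 0.3128, 0.1399]
ee_rot: [-3.135, -0.208, -0.0]
contact_force: [-0.1, -0.1, -4.2]
finger_gap: 0.467
```

step_arm(
  moves=[
    [0, 0, -0.0012, 0, 0, 0, 1],
    [0, 0, -0.0012, 0, 0, 0, 1],
  ],
)

```text
time_s: 9.05
ee_pos: [0.5177, 0.313, 0.1397]
ee_rot: [-3.134, -0.208, -0.001]
contact_force: [-1.8, -0.9, 4.6]
finger_gap: 0.469
```

step_arm(
  moves=[
    [0, 0, 0.001, 0, 0, 0, 0.3],
    [0, 0, 0.002, 0, 0, 0, 0.3],
    [0, 0, 0.003, 0, 0, 0, 0.3],
    [0, 0, 0.03, 0, 0, 0, 0.3],
    [0, 0, 0.075, 0, 0, 0, 0.3],
    [0.002, -0.02, 0.12, 0, 0, 0, 0.3],
    [0.01, -0.075, 0.13, 0, 0, 0, 0.3],
    [0.018, -0.135, 0.13, 0, 0, 0, 0.3],
  ],
)

```text
time_s: 9.85
ee_pos: [0.5322, 0.2117, 0.2385]
ee_rot: [-3.133, -0.212, -0.007]
contact_force: [0.7, -0.5, 0.4]
finger_gap: 0.701
```

step_arm(
  moves=[
    [0.008, -0.06, 0, 0, 0, 0, 0.3],
    [0.016, -0.12, 0, 0, 0, 0, 0.3],
    [0.024, -0.18, 0, 0, 0, 0, 0.3],
    [0.032, -0.24, 0, 0, 0, 0, 0.3],
    [0.039, -0.3, 0, 0, 0, 0, 0.3],
    [0.0441, -0.34, 0, 0, 0, 0, 0.3],
    [0.0441, -0.34, 0, 0, 0, 0, 0.3],
    [0.0441, -0.34, 0, 0, 0, 0, 0.3],
  ],
)

```text
time_s: 10.65
ee_pos: [0.564, -0.0439, 0.2362]
ee_rot: [-3.135, -0.205, 0.0]
contact_force: [-0.3, 0.1, 0.9]
finger_gap: 0.703
```

Run:
```python
from h import *
c=cap("side");crop(c,100,140,260,240,2.0,"d7.png")
c=cap("wrist");crop(c,0,0,512,384,1.5,"w7.png")
s=manip.sense();print(s["ee_pos"],s["ee_rot"],s["contact_force"],s["finger_gap"])
print(proj(c,[[.5636,-.0434,.164]])*1.5)
```

```text
[ 0.56389849 -0.04264688  0.23620319] [-3.13430840e+00 -2.09268528e-01  4.09130916e-04] [-0.44403092  0.82055923 -0.52969074] 0.7016137907730512
[[378.51257275 303.89882809]]
```

View pics/d7.png

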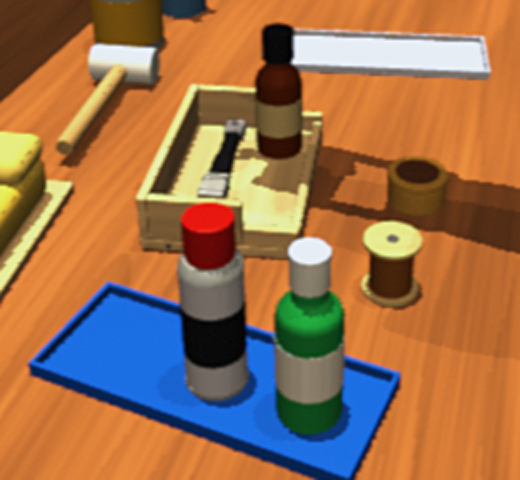

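View pics/w7.png

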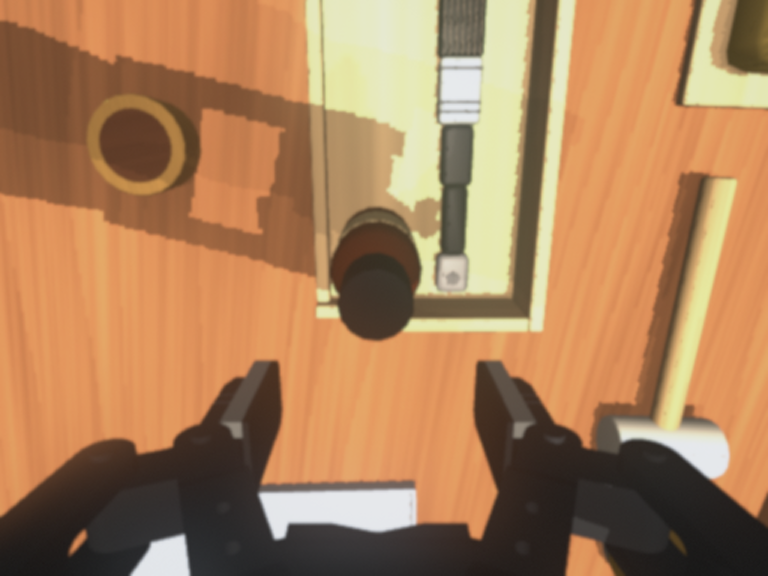

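Two bottles stand in the blue tray. The amber cap is at about (376,302), within 1 mm of prediction. I'm gripping it.

step_arm(
  moves=[
    [0, 0, -0.05, 0, 0, 0, 0.3],
    [0, 0, -0.1, 0, 0, 0, 0.3],
    [0, 0, -0.137, 0, 0, 0, 0.3],
    [0, 0, -0.137, 0, 0, 0, 0.3],
    [0, 0, -0.137, 0, 0, 0, 1],
    [0, 0, -0.137, 0, 0, 0, 1],
    [0, 0, -0.137, 0, 0, 0, 1],
    [0, 0, -0.137, 0, 0, 0, 1],
  ],
)

```text
time_s: 11.55
ee_pos: [0.565, -0.0434, 0.1351]
ee_rot: [3.134, 0.208, 0.004]
contact_force: [-0.1, 0.7, 3.6]
finger_gap: 0.408
```

Run:
```python
from h import *
c=cap("side");crop(c,160,60,160,220,2.7,"d8.png")
s=manip.sense();print(s["ee_pos"],s["ee_rot"],s["contact_force"],s["finger_gap"])
```

```text
[ 0.56502986 -0.04349633  0.13504444] [3.13434926 0.20826474 0.0040984 ] [-1.20015866  0.79325467  6.4406282 ] 0.4095721779019884
```

View pics/d8.png

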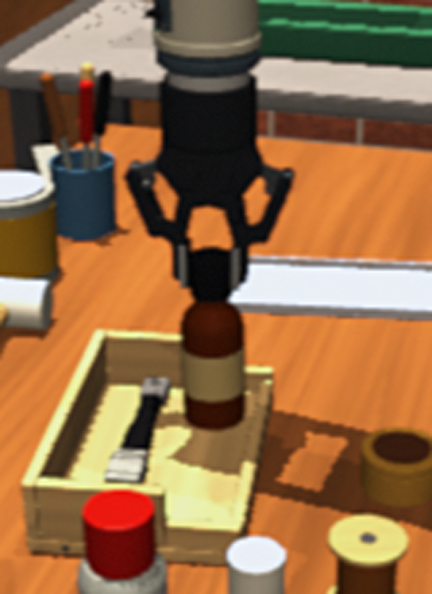

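step_arm(
  moves=[
    [0, 0, 0.015, 0, 0, 0, 1],
    [0, 0, 0.045, 0, 0, 0, 1],
    [0, 0, 0.08, 0, 0, 0, 1],
    [0.003, 0.03, 0.095, 0, 0, 0, 1],
    [0.009, 0.08, 0.1, 0, 0, 0, 1],
    [0.015, 0.135, 0.1, 0, 0, 0, 1],
    [0.021, 0.19, 0.1, 0, 0, 0, 1],
    [0.027, 0.245, 0.1, 0, 0, 0, 1],
  ],
)

```text
time_s: 12.4
ee_pos: [0.5841, 0.1416, 0.2091]
ee_rot: [3.135, 0.208, 0.0]
contact_force: [1.4, -0.4, -4.5]
finger_gap: 0.408
```

step_arm(
  moves=[
    [0.006, 0.055, 0, 0, 0, 0, 1],
    [0.012, 0.11, 0, 0, 0, 0, 1],
    [0.018, 0.165, 0, 0, 0, 0, 1],
    [0.022, 0.2, 0, 0, 0, 0, 1],
    [0.023, 0.212, 0, 0, 0, 0, 1],
    [0.023, 0.212, -0.03, 0, 0, 0, 1],
    [0.023, 0.212, -0.065, 0, 0, 0, 1],
    [0.023, 0.212, -0.09, 0, 0, 0, 1],
  ],
)

```text
time_s: 13.2
ee_pos: [0.6007, 0.2982, 0.1397]
ee_rot: [3.134, 0.208, -0.003]
contact_force: [-0.6, 0.6, -4.0]
finger_gap: 0.407
```

step_arm(
  moves=[
    [0, 0, -0.01, 0, 0, 0, 1],
    [0, 0, -0.016, 0, 0, 0, 1],
    [0, 0, -0.018, 0, 0, 0, 1],
    [0, 0, -0.018, 0, 0, 0, 1],
  ],
)

```text
time_s: 13.6
ee_pos: [0.6021, 0.2993, 0.1284]
ee_rot: [-3.134, -0.208, -0.002]
contact_force: [-0.1, 0.0, -3.6]
finger_gap: 0.406
```

Run:
```python
from h import *
c=cap("side");crop(c,100,140,260,240,2.4,"d9.png")
s=manip.sense();print(s["ee_pos"],s["ee_rot"],s["contact_force"],s["finger_gap"])
```

```text
[0.60221833 0.29940269 0.12859467] [-3.13413198e+00 -2.08060779e-01 -2.35391813e-03] [-0.92195747 -0.06809345 -2.31129772] 0.41097017398259833
```

View pics/d9.png

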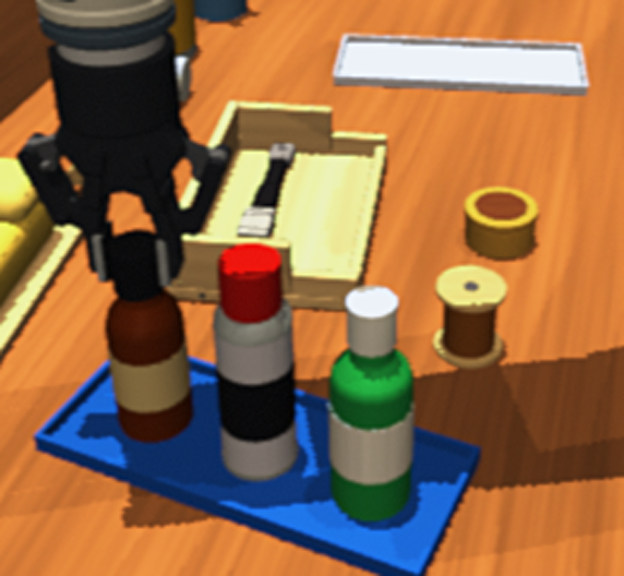

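step_arm(
  moves=[
    [0, 0, -0.001, 0, 0, 0, 1],
    [0, 0, -0.001, 0, 0, 0, 1],
  ],
)

```text
time_s: 13.85
ee_pos: [0.6018, 0.2994, 0.1274]
ee_rot: [-3.134, -0.208, -0.001]
contact_force: [0.3, 0.2, -3.3]
finger_gap: 0.409
```

step_arm(
  moves=[
    [0, 0, -0.001, 0, 0, 0, 1],
    [0, 0, -0.001, 0, 0, 0, 1],
  ],
)

```text
time_s: 14.05
ee_pos: [0.6019, 0.2996, 0.1272]
ee_rot: [-3.134, -0.208, -0.002]
contact_force: [-1.6, 0.6, 4.5]
finger_gap: 0.406
```

step_arm(
  moves=[
    [0, 0, 0.001, 0, 0, 0, 0.35],
    [0, 0, 0.002, 0, 0, 0, 0.35],
    [0, 0, 0.003, 0, 0, 0, 0.35],
    [0, 0, 0.03, 0, 0, 0, 0.35],
    [0, 0, 0.075, 0, 0, 0, 0.35],
    [0, -0.02, 0.12, 0, 0, 0, 0.35],
    [0.002, -0.07, 0.13, 0, 0, 0, 0.5],
    [0.004, -0.13, 0.13, 0, 0, 0, 0.5],
  ],
)

```text
time_s: 14.85
ee_pos: [0.6059, 0.2023, 0.226]
ee_rot: [-3.133, -0.212, -0.008]
contact_force: [1.4, -0.4, -0.6]
finger_gap: 0.494
```

step_arm(
  moves=[
    [0.002, -0.06, 0, 0, 0, 0, 0.5],
    [0.004, -0.12, 0, 0, 0, 0, 0.5],
    [0.006, -0.18, 0, 0, 0, 0, 0.5],
    [0.007, -0.22, 0, 0, 0, 0, 0.5],
    [0.007, -0.233, 0, 0, 0, 0, 0.5],
    [0.007, -0.233, 0, 0, 0, 0, 0.5],
    [0.007, -0.233, 0, 0, 0, 0, 0.5],
  ],
)

```text
time_s: 15.55
ee_pos: [0.6099, 0.0278, 0.2235]
ee_rot: [-3.134, -0.208, -0.0]
contact_force: [0.1, -0.2, 0.6]
finger_gap: 0.502
```

Run:
```python
from h import *
import pickle
c=cap("wrist");crop(c,100,0,300,384,1.5,"w10.png")
d=cap("scene");pickle.dump((c,d),open("c10.pkl","wb"))
crop(d,90,110,300,230,2.6,"s10.png")
d=cap("side");crop(d,100,140,260,240,2.0,"d10.png")
s=manip.sense();print(s["ee_pos"],s["ee_rot"],s["contact_force"],s["finger_gap"])
```

```text
[0.60984706 0.02843512 0.22346868] [-3.13431070e+00 -2.10959897e-01  3.77872535e-05] [0.29056654 1.36980621 0.03663755] 0.5015370836413369
```

View pics/w10.png

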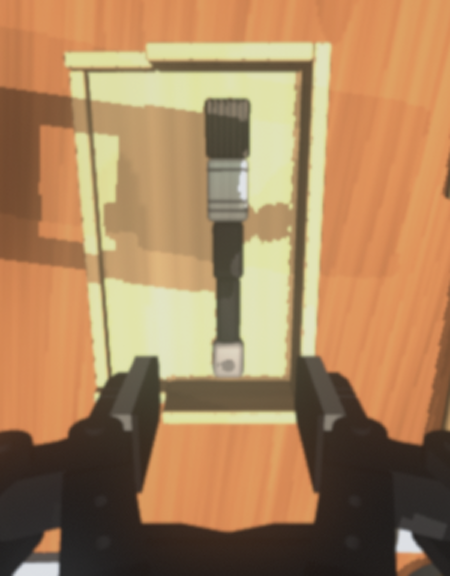

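View pics/s10.png

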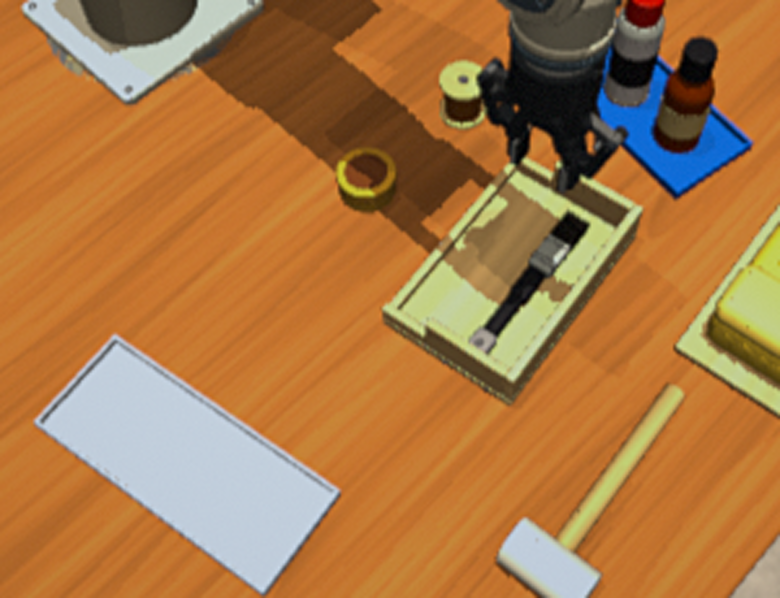

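View pics/d10.png

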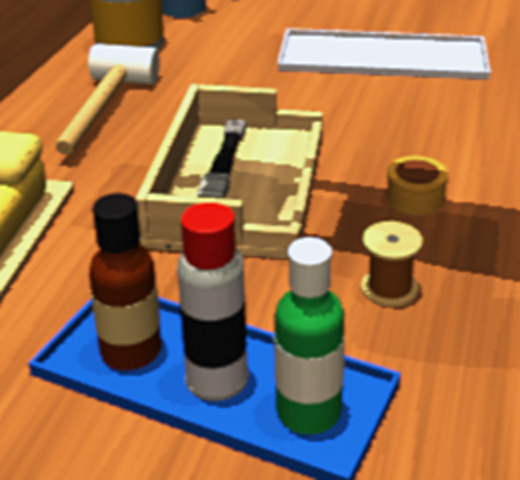

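Run:
```python
from h import *
import pickle
c,_=pickle.load(open("c10.pkl","rb"))
P=lambda u,v:((u+.5)/1.5-.5+100,(v+.5)/1.5-.5)
R=np.array([.5882,.0286]);a=np.radians(7.6);M=np.array([[np.cos(a),np.sin(a)],[-np.sin(a),np.cos(a)]])
for n,u,v,z in [("tip",227,98,.024),("end",228,376,.028),("neckL",214,250,.026),("neckR",242,250,.026),("hL",217,310,.026),("hR",240,310,.026),("ferr/handle",229,221,.027),("step",229,276,.026),("corner BR",296,422,.062),("corner BL",330,43,.062)]:
    X=atz(c,*P(u,v),z);print(n,X.round(4),(M@(X[:2]-R)).round(4))
```

```text
tip [0.5958 0.1248 0.024 ] [0.0203 0.0944]
end [ 0.6226 -0.0699  0.028 ] [ 0.0211 -0.1022]
neckL [0.6    0.0245 0.026 ] [ 0.0112 -0.0057]
neckR [0.6195 0.0271 0.026 ] [ 0.0308 -0.0057]
hL [ 0.6078 -0.0195  0.026 ] [ 0.013  -0.0502]
hR [ 0.6244 -0.0173  0.026 ] [ 0.0298 -0.0502]
ferr/handle [0.6077 0.0463 0.027 ] [0.0217 0.0149]
step [0.613  0.0071 0.026 ] [ 0.0217 -0.0246]
corner BR [ 0.6721 -0.0819  0.062 ] [ 0.0685 -0.1206]
corner BL [0.6495 0.1581 0.062 ] [0.0779 0.1202]
```

step_arm(
  moves=[
    [0, 0.0005, -0.05, 0, 0, 0, 0.5],
    [0, 0.0005, -0.11, 0, 0, 0, 0.5],
    [0, 0.0005, -0.17, 0, 0, 0, 0.5],
    [0, 0.0005, -0.21, 0, 0, 0, 0.5],
    [0, 0.0005, -0.235, 0, 0, 0, 0.5],
    [0, 0.0005, -0.25, 0, 0, 0, 0.5],
    [0, 0.0005, -0.26, 0, 0, 0, 0.5],
    [0, 0.0005, -0.26, 0, 0, 0, 0.5],
  ],
)

```text
time_s: 16.5
ee_pos: [0.6098, 0.0279, 0.0282]
ee_rot: [-3.135, -0.209, 0.001]
contact_force: [-0.1, -0.0, -0.5]
finger_gap: 0.503
```

Run:
```python
from h import *
c=cap("side");crop(c,150,130,160,150,4,"d11.png")
c=cap("wrist");crop(c,100,0,300,384,1.5,"w11.png")
s=manip.sense();print(s["ee_pos"],s["ee_rot"],s["contact_force"],s["finger_gap"])
```

```text
[0.61055581 0.02765708 0.02939912] [3.13459663e+00 2.08857652e-01 2.25749654e-03] [ 0.08124265 -0.85243284 -0.80842844] 0.5023583085059383
```

View pics/d11.png

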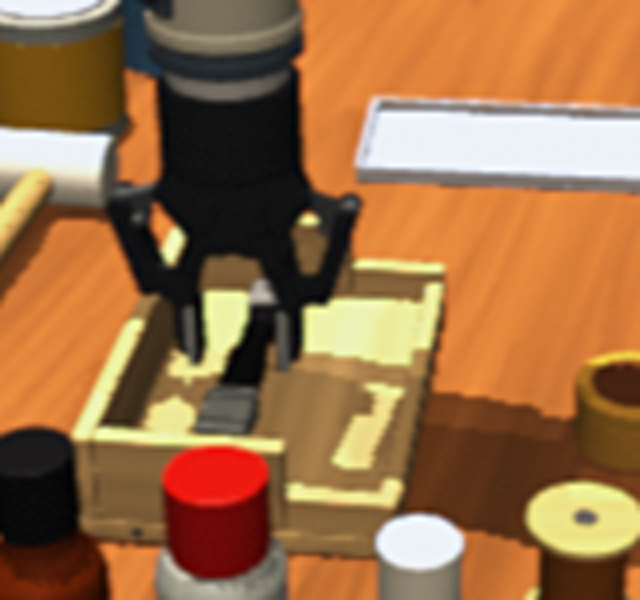

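View pics/w11.png

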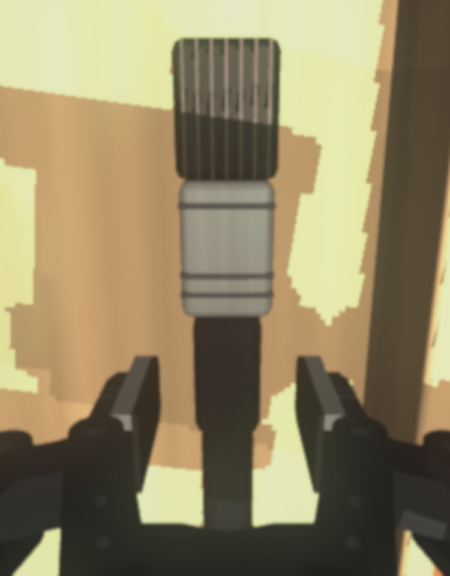

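step_arm(
  moves=[
    [0, 0, -0.006, 0, 0, 0, 0.5],
    [0, 0, -0.011, 0, 0, 0, 0.5],
    [0, 0, -0.011, 0, 0, 0, 0.5],
  ],
)

```text
time_s: 16.9
ee_pos: [0.6096, 0.0273, 0.0201]
ee_rot: [3.135, 0.208, -0.0]
contact_force: [-0.8, -0.6, 0.3]
finger_gap: 0.498
```

step_arm(
  moves=[
    [0, 0, -0.004, 0, 0, 0, 0.5],
    [0, 0, -0.006, 0, 0, 0, 0.5],
    [0, 0, -0.006, 0, 0, 0, 0.5],
  ],
)

```text
time_s: 17.2
ee_pos: [0.6096, 0.0274, 0.0155]
ee_rot: [-3.135, -0.208, 0.001]
contact_force: [0.6, -0.6, 0.2]
finger_gap: 0.502
```

step_arm(
  moves=[
    [0, 0, 0, 0, 0, 0, 1],
    [0, 0, 0, 0, 0, 0, 1],
    [0, 0, 0, 0, 0, 0, 1],
    [0, 0, 0, 0, 0, 0, 1],
    [0, 0, 0, 0, 0, 0, 1],
  ],
  newtons=35,
)

```text
time_s: 17.7
ee_pos: [0.61, 0.0274, 0.0159]
ee_rot: [3.135, 0.208, 0.001]
contact_force: [0.4, 0.5, 2.5]
finger_gap: 0.243
```

step_arm(
  moves=[
    [0, 0, 0.01, 0, 0, 0, 1],
    [0, 0, 0.03, 0, 0, 0, 1],
    [0, 0, 0.06, 0, 0, 0, 1],
    [0, 0, 0.1, 0, 0, 0, 1],
    [0, 0, 0.12, 0, 0, 0, 1],
    [0, 0, 0.12, 0, 0, 0, 1],
  ],
)

```text
time_s: 18.3
ee_pos: [0.6117, 0.0275, 0.1089]
ee_rot: [3.134, 0.208, 0.008]
contact_force: [-0.4, 0.8, -0.9]
finger_gap: 0.248
```

Run:
```python
from h import *
c=cap("side");crop(c,150,80,200,200,2.8,"d12.png")
c=cap("wrist");crop(c,100,0,300,384,1.5,"w12.png")
s=manip.sense();print(s["ee_pos"],s["ee_rot"],s["contact_force"],s["torque"],s["finger_gap"])
```

```text
[0.60964474 0.02740979 0.1058502 ] [3.13465203e+00 2.08378847e-01 5.12885646e-04] [ 0.4947443   0.15508517 -1.24276615] [-0.01461856 -0.00191325  0.00324388] 0.24750089398795805
```

View pics/d12.png

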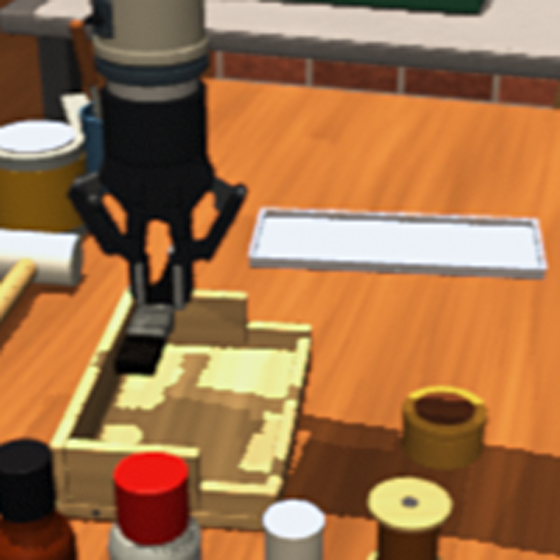

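View pics/w12.png

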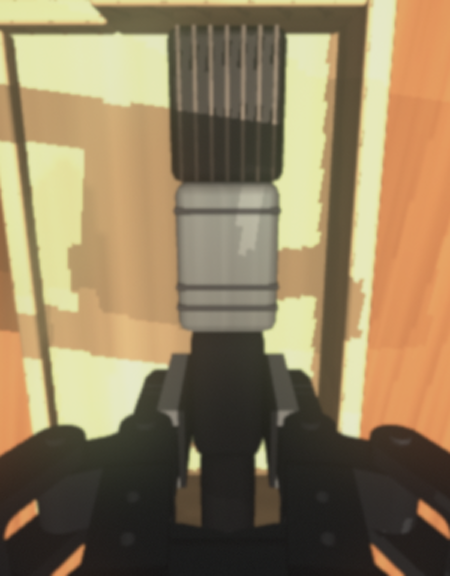

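step_arm(
  moves=[
    [0, 0, 0.02, 0, 0, -0.06, 1],
    [-0.01, -0.025, 0.02, 0, 0, -0.18, 1],
    [-0.02, -0.06, 0.02, 0, 0, -0.32, 1],
    [-0.032, -0.1, 0.02, 0, 0, -0.46, 1],
    [-0.044, -0.14, 0.02, 0, 0, -0.6, 1],
    [-0.056, -0.18, 0.02, 0, 0, -0.74, 1],
    [-0.068, -0.22, 0.02, 0, 0, -0.87, 1],
    [-0.08, -0.26, 0.02, 0, 0, -1.0, 1],
  ],
)

```text
time_s: 19.2
ee_pos: [0.5483, -0.1684, 0.119]
ee_rot: [2.974, -1.013, -0.005]
contact_force: [0.8, 0.5, -0.3]
finger_gap: 0.247
```

step_arm(
  moves=[
    [-0.012, -0.04, 0, 0, 0, -0.14, 1],
    [-0.024, -0.08, 0, 0, 0, -0.28, 1],
    [-0.036, -0.12, 0, 0, 0, -0.42, 1],
    [-0.048, -0.16, 0, 0, 0, -0.56, 1],
    [-0.06, -0.19, 0, 0, 0, -0.7, 1],
    [-0.07, -0.215, 0, 0, 0, -0.83, 1],
    [-0.075, -0.2275, 0, 0, 0, -0.93, 1],
    [-0.075, -0.2275, 0, 0, 0, -0.971, 1],
  ],
)

```text
time_s: 20.0
ee_pos: [0.492, -0.3391, 0.1189]
ee_rot: [2.382, -2.047, -0.004]
contact_force: [-0.7, -0.3, -0.6]
finger_gap: 0.248
```

step_arm(
  moves=[
    [0, 0, 0, 0, 0, 0, 1],
    [0, 0, 0, 0, 0, 0, 1],
  ],
)

```text
time_s: 20.2
ee_pos: [0.493, -0.3377, 0.1195]
ee_rot: [2.388, -2.041, -0.003]
contact_force: [0.2, -0.1, -0.7]
finger_gap: 0.242
```

Run:
```python
from h import *
import pickle
from scipy.spatial.transform import Rotation as Ro
c=cap("wrist");crop(c,0,0,512,384,1.5,"w13.png")
d=cap("scene");crop(d,70,150,250,220,3,"s13.png")
e=cap("side");crop(e,200,60,200,150,3,"d13.png")
pickle.dump((c,d,e),open("c13.pkl","wb"))
s=manip.sense();print(s["ee_pos"],s["ee_rot"],s["qpos"],s["finger_gap"]);X=Ro.from_rotvec(s["ee_rot"]).as_matrix()[:,0];print(np.degrees(np.arctan2(X[1],X[0])))
```

```text
[ 0.49350786 -0.33775629  0.12032665] [ 2.38834978e+00 -2.04083997e+00 -1.24561371e-03] [-6.20084781e-01  5.28463645e-01  1.76028164e+00  1.56208802e-05
  8.53642346e-01  7.94104075e-01] 0.24757016665284334
-81.0276504285256
```

View pics/w13.png

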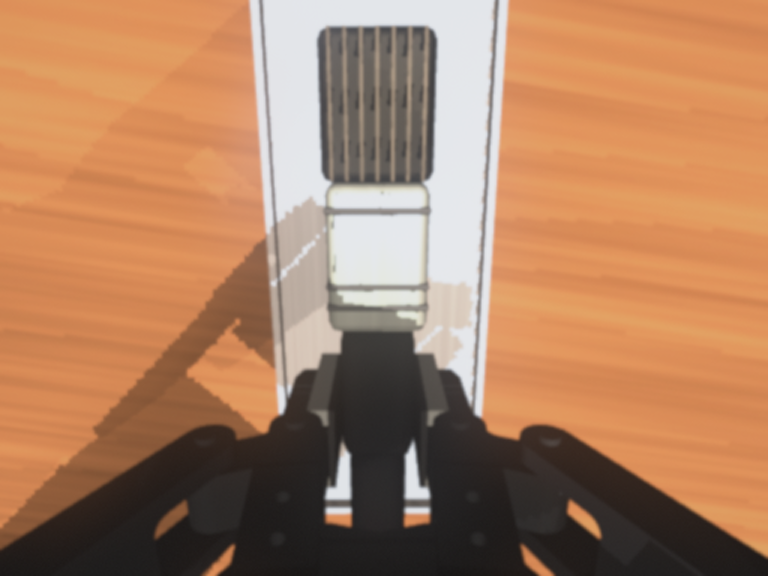

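View pics/s13.png

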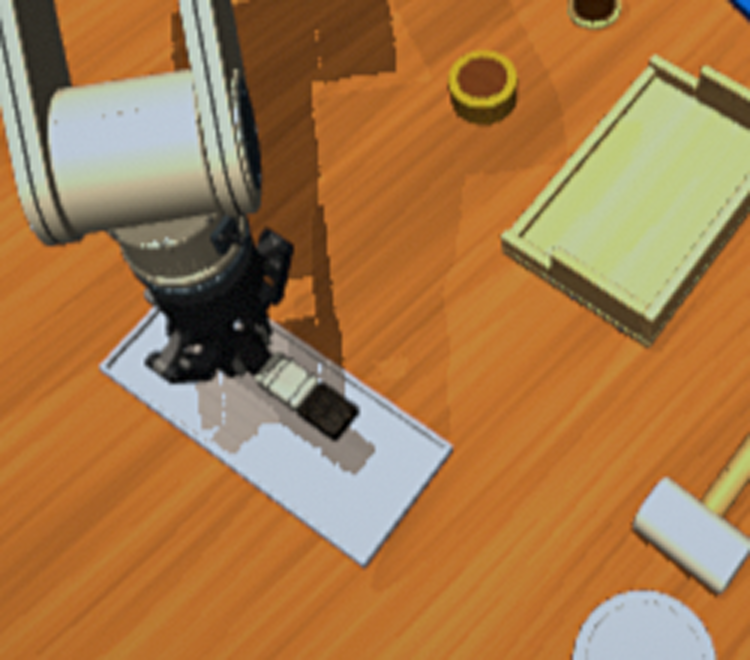

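View pics/d13.png

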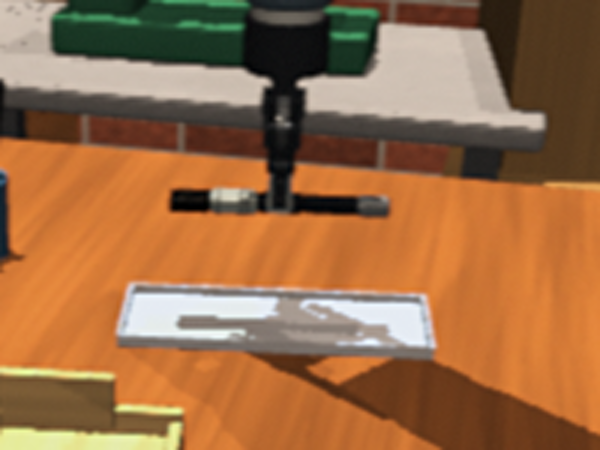

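Run:
```python
from h import *
import pickle
c,d,e=pickle.load(open("c13.pkl","rb"))
P=lambda u,v,s=1.5,a=0,b=0:((u+.5)/s-.5+a,(v+.5)/s-.5+b)
L1,L2,R1,R2=[atz(c,*P(*p),.012)[:2] for p in [(250,3),(278,398),(508,3),(484,398)]]
N=atz(c,*P(377,514),.012)[:2]
for a,b in((L1,L2),(R1,R2)): print(np.degrees(np.arctan2(*(a-b)[::-1])))
ax=(L1-L2)/np.linalg.norm(L1-L2)+(R1-R2)/np.linalg.norm(R1-R2);ax/=np.linalg.norm(ax);n=np.array([-ax[1],ax[0]])
print("width",n@(L1-R1),n@(L2-R2),"ymid",n@(L1+R1+L2+R2)/4, "near",ax@N)
C=ax*(ax@N+.145)+n*(n@(L1+R1+L2+R2)/4);print("center",C,np.degrees(np.arctan2(ax[1],ax[0])))
# scene far corners (z .012)
far=[atz(d,*P(u,v,3,70,150),.012)[:2] for u,v in((451,447),(365,564),(101,366))]
print(far,(np.array(far[0])+far[2])/2)
```

```text
9.285804714626316
9.416578411579572
width 0.11614108875512856 0.11659505683690115 ymid -0.41633186877189493 near 0.28444550097155147
center [ 0.49138645 -0.34102055] 9.351191563102944
[array([ 0.62552024, -0.25989526]), array([ 0.64503209, -0.37146299]), array([ 0.35881144, -0.41790415])] [ 0.49216584 -0.3388997 ]
```

step_arm(
  moves=[
    [-0.002, -0.003, -0.03, 0, 0, 0.007, 1],
    [-0.002, -0.003, -0.07, 0, 0, 0.007, 1],
    [-0.002, -0.003, -0.105, 0, 0, 0.007, 1],
    [-0.002, -0.003, -0.13, 0, 0, 0.007, 1],
    [-0.002, -0.003, -0.14, 0, 0, 0.007, 1],
    [-0.002, -0.003, -0.145, 0, 0, 0.007, 1],
    [-0.002, -0.003, -0.147, 0, 0, 0.007, 1],
    [-0.002, -0.003, -0.147, 0, 0, 0.007, 1],
  ],
)

```text
time_s: 21.15
ee_pos: [0.4927, -0.3408, 0.0113]
ee_rot: [-2.393, 2.035, -0.002]
contact_force: [-0.0, 0.1, 0.2]
finger_gap: 0.249
```

step_arm(
  moves=[
    [0, 0, -0.002, 0, 0, 0, 1],
    [0, 0, -0.002, 0, 0, 0, 1],
  ],
)

```text
time_s: 21.35
ee_pos: [0.4924, -0.3407, 0.0096]
ee_rot: [-2.393, 2.036, -0.002]
contact_force: [0.3, 0.3, -1.2]
finger_gap: 0.249
```

step_arm(
  moves=[
    [0, 0, -0.0012, 0, 0, 0, 1],
    [0, 0, -0.0012, 0, 0, 0, 1],
  ],
)

```text
time_s: 21.55
ee_pos: [0.4921, -0.3405, 0.0083]
ee_rot: [-2.393, 2.036, -0.0]
contact_force: [-0.6, -0.4, 0.0]
finger_gap: 0.248
```

step_arm(
  moves=[
    [0, 0, -0.001, 0, 0, 0, 1],
    [0, 0, -0.001, 0, 0, 0, 1],
  ],
)

```text
time_s: 21.75
ee_pos: [0.4922, -0.3406, 0.0079]
ee_rot: [-2.393, 2.036, -0.0]
contact_force: [-1.3, 0.9, 5.2]
finger_gap: 0.244
```

Run:
```python
from h import *
e=cap("side");crop(e,200,100,200,120,3.5,"d14.png")
s=manip.sense();print(s["ee_pos"],s["contact_force"],s["torque"])
```

```text
[ 0.49215095 -0.34053606  0.00790732] [-1.46992315  1.08322441  3.74977134] [ 0.10137004  0.21907086 -0.00896759]
```

View pics/d14.png

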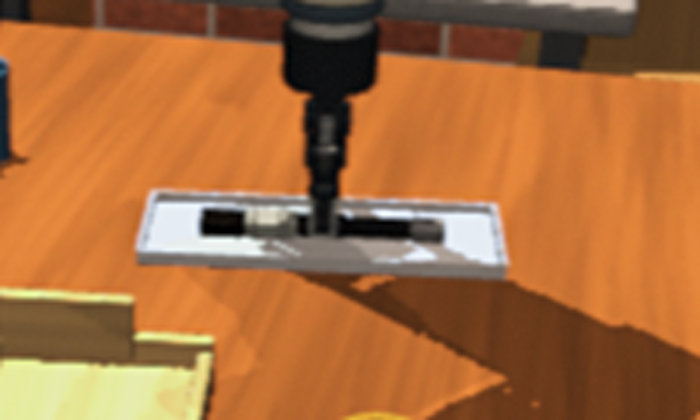

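step_arm(
  moves=[
    [0, 0, 0, 0, 0, 0, 0.5],
    [0, 0, 0, 0, 0, 0, 0.5],
    [0, 0, 0.002, 0, 0, 0, 0.5],
    [0, 0, 0.02, 0, 0, 0, 0.5],
    [0, 0, 0.06, 0, 0, 0, 0.5],
    [0, 0, 0.12, 0, 0, 0, 0.5],
    [0, 0, 0.18, 0, 0, 0, 0.5],
    [0, 0.01, 0.24, 0, 0, 0, 0.5],
  ],
)

```text
time_s: 22.6
ee_pos: [0.492, -0.3334, 0.1901]
ee_rot: [2.392, -2.036, 0.002]
contact_force: [0.4, 0.1, -0.2]
finger_gap: 0.499
```

Run:
```python
from h import *
import pickle
c=cap("wrist");crop(c,0,0,512,384,1.5,"w15.png")
pickle.dump(c,open("c15.pkl","wb"))
s=manip.sense();print(s["ee_pos"],s["contact_force"],s["torque"])
```

```text
[ 0.49523525 -0.33440896  0.19774022] [ 2.00839167 -0.49637758  5.26696416] [-0.03166475 -0.08689506 -0.03556944]
```

View pics/w15.png

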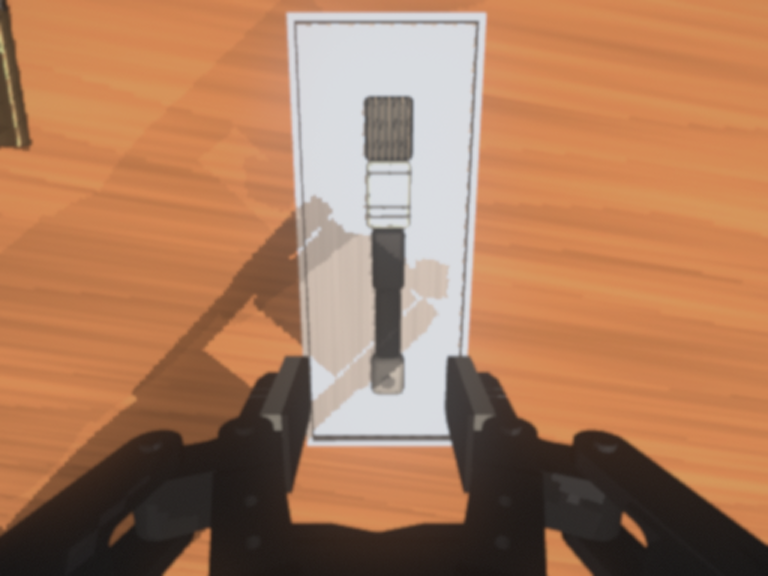

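Run:
```python
from h import *
import pickle
c=pickle.load(open("c15.pkl","rb"))
P=lambda u,v:((u+.5)/1.5-.5,(v+.5)/1.5-.5)
f=lambda u,v,z:atz(c,*P(u,v),z)[:2]
t,b=(f(286,13,.012)+f(487,13,.012))/2,(f(310,444,.012)+f(466,444,.012))/2
print((t+b)/2,np.linalg.norm(t-b),np.degrees(np.arctan2(*(t-b)[::-1])))
t,b=f(388,97,.016),f(388,393,.019)
print((t+b)/2,np.linalg.norm(t-b),np.degrees(np.arctan2(*(t-b)[::-1])))
```

```text
[ 0.49249102 -0.34185734] 0.2883010931850581 9.716962738996662
[ 0.49268605 -0.34212916] 0.1960613245927451 9.524437435194512
```

step_arm(
  moves=[
    [0.004, 0.02, 0.03, 0, 0, 0.06, 0.35],
    [0.013, 0.075, 0.055, 0, 0, 0.18, 0.35],
    [0.023, 0.13, 0.065, 0, 0, 0.31, 0.35],
    [0.032, 0.185, 0.065, 0, 0, 0.45, 0.35],
    [0.042, 0.24, 0.065, 0, 0, 0.59, 0.35],
    [0.051, 0.295, 0.065, 0, 0, 0.73, 0.35],
    [0.061, 0.35, 0.065, 0, 0, 0.87, 0.35],
    [0.07, 0.405, 0.065, 0, 0, 1.0, 0.35],
  ],
)

```text
time_s: 23.45
ee_pos: [0.5446, -0.0275, 0.237]
ee_rot: [-2.992, 0.958, -0.002]
contact_force: [0.8, -0.3, -0.1]
finger_gap: 0.651
```

step_arm(
  moves=[
    [0.01, 0.055, 0, 0, 0, 0.14, 0.35],
    [0.019, 0.11, 0, 0, 0, 0.28, 0.35],
    [0.029, 0.165, 0, 0, 0, 0.42, 0.35],
    [0.038, 0.22, 0, 0, 0, 0.56, 0.35],
    [0.048, 0.275, 0, 0, 0, 0.7, 0.35],
    [0.057, 0.33, 0, 0, 0, 0.82, 0.35],
    [0.067, 0.39, 0, 0, 0, 0.92, 0.35],
    [0.076, 0.438, 0, 0, 0, 0.964, 0.35],
  ],
)

```text
time_s: 24.25
ee_pos: [0.6015, 0.3017, 0.2369]
ee_rot: [-3.134, -0.214, -0.001]
contact_force: [1.0, -0.3, 0.0]
finger_gap: 0.651
```

step_arm(
  moves=[
    [0, 0, 0, 0, 0, 0, 0.35],
    [0, 0, 0, 0, 0, 0, 0.35],
  ],
)

```text
time_s: 24.45
ee_pos: [0.6011, 0.2997, 0.2362]
ee_rot: [3.134, 0.21, -0.0]
contact_force: [-1.2, -0.9, -0.2]
finger_gap: 0.65
```

Run:
```python
from h import *
c=cap("wrist");crop(c,0,0,512,384,1.5,"w16.png")
s=manip.sense();print(s["ee_pos"],s["ee_rot"],s["contact_force"],s["finger_gap"])
print(proj(c,[[.602,.2995,.156]])*1.5)
```

```text
[0.60110021 0.29878275 0.23622524] [ 3.13410611e+00  2.08415622e-01 -7.75369501e-04] [-0.63993736 -0.07713971 -0.5443496 ] 0.6487371006373415
[[380.98990612 298.63534553]]
```

View pics/w16.png

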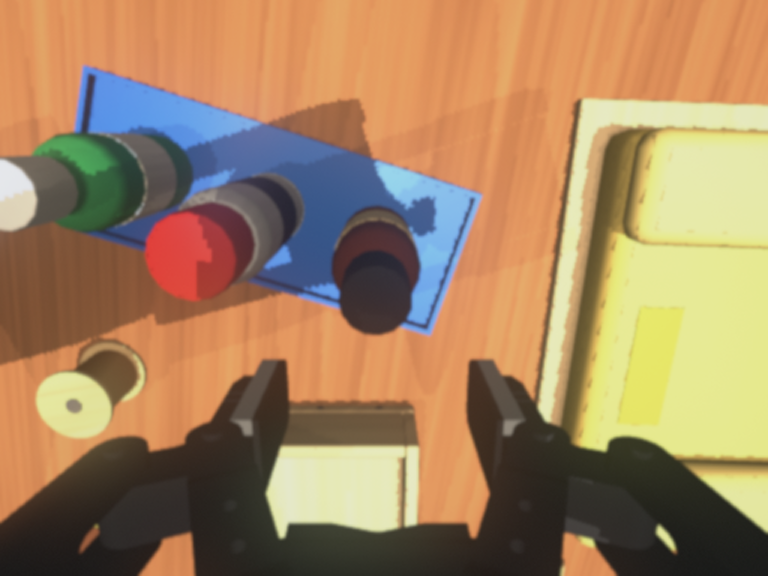

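step_arm(
  moves=[
    [0, 0, -0.05, 0, 0, 0, 0.35],
    [0, 0, -0.105, 0, 0, 0, 0.35],
    [0, 0, -0.14, 0, 0, 0, 0.35],
    [0, 0, -0.144, 0, 0, 0, 0.35],
    [0, 0, -0.144, 0, 0, 0, 1],
    [0, 0, -0.144, 0, 0, 0, 1],
    [0, 0, -0.144, 0, 0, 0, 1],
    [0, 0, -0.144, 0, 0, 0, 1],
  ],
  newtons=40,
)

```text
time_s: 25.3
ee_pos: [0.6022, 0.2994, 0.1295]
ee_rot: [-3.134, -0.208, -0.003]
contact_force: [-0.2, 0.5, -0.2]
finger_gap: 0.408
```

Run:
```python
from h import *
e=cap("side");crop(e,100,100,260,280,2.1,"d17.png")
s=manip.sense();print(s["ee_pos"],s["ee_rot"],s["contact_force"],s["finger_gap"])
```

```text
[0.6021895  0.29953724 0.12950195] [-3.13396993e+00 -2.08270728e-01 -2.89344094e-03] [-1.34444803 -0.04703601  2.59878234] 0.40708391569416286
```

View pics/d17.png

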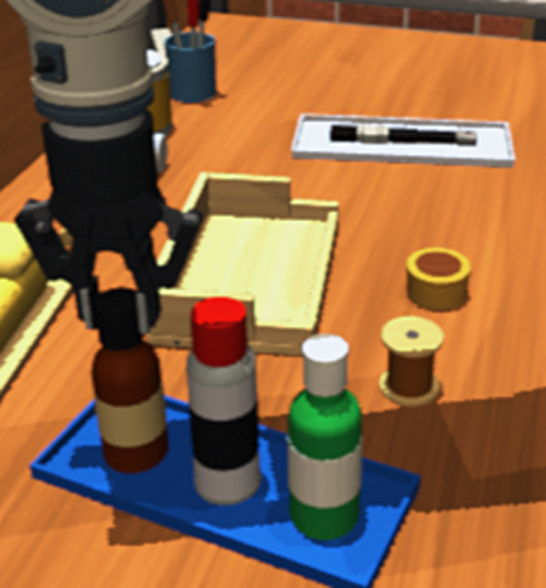

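step_arm(
  moves=[
    [0, 0, 0.015, 0, 0, 0, 1],
    [0, 0, 0.045, 0, 0, 0, 1],
    [0, 0, 0.08, 0, 0, 0, 1],
    [-0.003, -0.03, 0.105, 0, 0, 0, 1],
    [-0.009, -0.08, 0.11, 0, 0, 0, 1],
    [-0.015, -0.135, 0.11, 0, 0, 0, 1],
    [-0.021, -0.19, 0.11, 0, 0, 0, 1],
    [-0.027, -0.245, 0.11, 0, 0, 0, 1],
  ],
)

```text
time_s: 26.15
ee_pos: [0.581, 0.1142, 0.2116]
ee_rot: [-3.135, -0.209, -0.001]
contact_force: [-0.1, -0.1, -2.8]
finger_gap: 0.41
```

step_arm(
  moves=[
    [-0.006, -0.055, 0, 0, 0, 0, 1],
    [-0.012, -0.11, 0, 0, 0, 0, 1],
    [-0.018, -0.165, 0, 0, 0, 0, 1],
    [-0.022, -0.2, 0, 0, 0, 0, 1],
    [-0.0234, -0.212, 0, 0, 0, 0, 1],
    [-0.0234, -0.212, -0.03, 0, 0, 0, 1],
    [-0.0234, -0.212, -0.065, 0, 0, 0, 1],
    [-0.0234, -0.212, -0.088, 0, 0, 0, 1],
  ],
)

```text
time_s: 26.95
ee_pos: [0.5634, -0.043, 0.1438]
ee_rot: [-3.134, -0.208, 0.001]
contact_force: [-0.8, -0.8, -3.2]
finger_gap: 0.41
```

step_arm(
  moves=[
    [0, 0, -0.005, 0, 0, 0, 1],
    [0, 0, -0.007, 0, 0, 0, 1],
    [0, 0, -0.007, 0, 0, 0, 1],
  ],
)

```text
time_s: 27.25
ee_pos: [0.5645, -0.0432, 0.1403]
ee_rot: [3.134, 0.209, 0.002]
contact_force: [0.1, 0.7, -3.4]
finger_gap: 0.41
```

Run:
```python
from h import *
e=cap("side");crop(e,100,60,260,280,2.1,"d18.png")
s=manip.sense();print(s["ee_pos"],s["ee_rot"],s["contact_force"],s["finger_gap"])
```

```text
[ 0.56463857 -0.04326469  0.14050061] [3.13439427e+00 2.08860895e-01 2.86329444e-03] [ 0.05787701 -0.57349657 -2.74661149] 0.4069738160798597
```

View pics/d18.png

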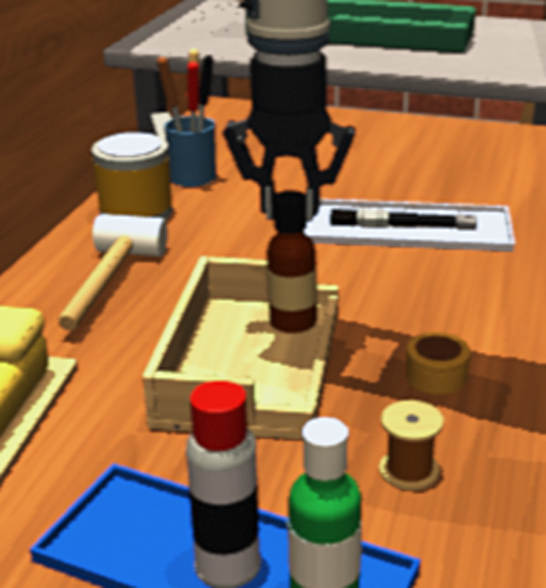

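step_arm(
  moves=[
    [0, 0, -0.0025, 0, 0, 0, 1],
    [0, 0, -0.0025, 0, 0, 0, 1],
  ],
)

```text
time_s: 27.5
ee_pos: [0.5641, -0.0434, 0.138]
ee_rot: [3.135, 0.208, 0.001]
contact_force: [-0.1, 0.8, -3.1]
finger_gap: 0.405
```

step_arm(
  moves=[
    [0, 0, -0.001, 0, 0, 0, 1],
    [0, 0, -0.001, 0, 0, 0, 1],
  ],
)

```text
time_s: 27.7
ee_pos: [0.5642, -0.0436, 0.1375]
ee_rot: [3.134, 0.208, 0.001]
contact_force: [-1.6, -0.1, 2.9]
finger_gap: 0.41
```

step_arm(
  moves=[
    [0, 0, -0.001, 0, 0, 0, 1],
    [0, 0, -0.001, 0, 0, 0, 1],
  ],
)

```text
time_s: 27.9
ee_pos: [0.5643, -0.0436, 0.1374]
ee_rot: [3.134, 0.208, 0.002]
contact_force: [-3.3, -0.4, 10.4]
finger_gap: 0.406
```

step_arm(
  moves=[
    [0, 0, 0.001, 0, 0, 0, 0.35],
    [0, 0, 0.002, 0, 0, 0, 0.3],
    [0, 0, 0.003, 0, 0, 0, 0.3],
    [0, 0, 0.03, 0, 0, 0, 0.3],
    [0, 0, 0.075, 0, 0, 0, 0.3],
    [-0.003, 0.02, 0.12, 0, 0, 0, 0.3],
    [-0.01, 0.075, 0.133, 0, 0, 0, 0.3],
    [-0.018, 0.135, 0.133, 0, 0, 0, 0.3],
  ],
)

```text
time_s: 28.7
ee_pos: [0.5518, 0.0582, 0.2382]
ee_rot: [-3.135, -0.204, -0.008]
contact_force: [0.3, 0.5, -0.5]
finger_gap: 0.7
```

step_arm(
  moves=[
    [-0.008, 0.06, 0, 0, 0, 0, 0.3],
    [-0.016, 0.12, 0, 0, 0, 0, 0.3],
    [-0.024, 0.18, 0, 0, 0, 0, 0.3],
    [-0.032, 0.24, 0, 0, 0, 0, 0.3],
    [-0.039, 0.3, 0, 0, 0, 0, 0.3],
    [-0.044, 0.34, 0, 0, 0, 0, 0.3],
    [-0.044, 0.34, 0, 0, 0, 0, 0.3],
    [-0.044, 0.34, 0, 0, 0, 0, 0.3],
  ],
)

```text
time_s: 29.5
ee_pos: [0.5169, 0.3131, 0.2354]
ee_rot: [3.134, 0.211, -0.001]
contact_force: [-0.7, -0.7, -0.0]
finger_gap: 0.702
```

Run:
```python
from h import *
c=cap("wrist");crop(c,0,0,512,384,1.2,"w19.png")
e=cap("side");crop(e,100,60,260,280,2.1,"d19.png")
s=manip.sense();print(s["ee_pos"],s["ee_rot"],s["contact_force"],s["finger_gap"])
print(proj(c,[[.5177,.313,.169]])*1.2)
```

```text
[0.5172642  0.31180774 0.23552191] [ 3.13420678e+00  2.07402959e-01 -7.82397139e-04] [ 0.13667029 -0.04640934 -0.80648408] 0.7007142369540733
[[304.94222624 246.22826873]]
```

View pics/w19.png

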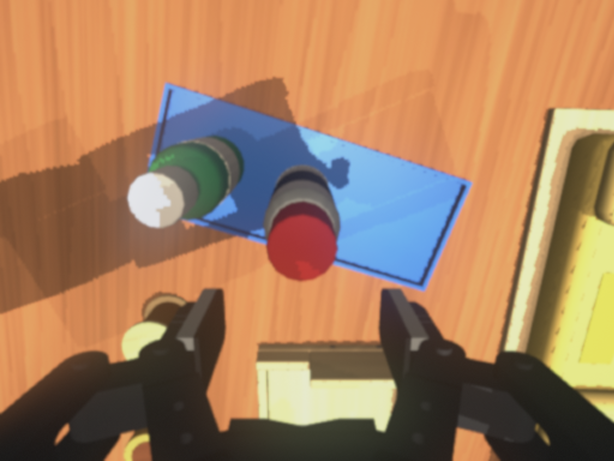

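View pics/d19.png

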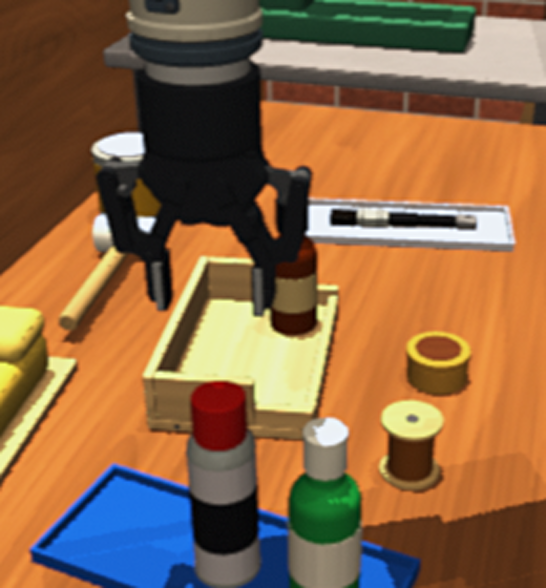

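step_arm(
  moves=[
    [0, 0, -0.05, 0, 0, 0, 0.3],
    [0, 0, -0.1, 0, 0, 0, 0.3],
    [0, 0, -0.124, 0, 0, 0, 0.3],
    [0, 0, -0.127, 0, 0, 0, 0.3],
    [0, 0, -0.127, 0, 0, 0, 1],
    [0, 0, -0.127, 0, 0, 0, 1],
    [0, 0, -0.127, 0, 0, 0, 1],
    [0, 0, -0.127, 0, 0, 0, 1],
  ],
)

```text
time_s: 30.4
ee_pos: [0.5178, 0.3129, 0.1415]
ee_rot: [-3.134, -0.208, -0.002]
contact_force: [0.1, -0.6, 0.9]
finger_gap: 0.466
```

Run:
```python
from h import *
s=manip.sense();print(s["ee_pos"],s["ee_rot"],s["contact_force"],s["finger_gap"])
```

```text
[0.5177509  0.31293014 0.14149027] [-3.13403621e+00 -2.08138403e-01 -2.26215408e-03] [ 0.06836042 -0.64094954  0.9151122 ] 0.4657220667361615
```

step_arm(
  moves=[
    [0, 0, 0.015, 0, 0, 0, 1],
    [0, 0, 0.045, 0, 0, 0, 1],
    [0, 0, 0.08, 0, 0, 0, 1],
    [0.004, -0.03, 0.105, 0, 0, 0, 1],
    [0.011, -0.08, 0.11, 0, 0, 0, 1],
    [0.018, -0.135, 0.11, 0, 0, 0, 1],
    [0.025, -0.19, 0.11, 0, 0, 0, 1],
    [0.032, -0.245, 0.11, 0, 0, 0, 1],
  ],
)

```text
time_s: 31.2
ee_pos: [0.5413, 0.1277, 0.2241]
ee_rot: [-3.134, -0.209, -0.002]
contact_force: [0.9, -0.2, -3.2]
finger_gap: 0.47
```

step_arm(
  moves=[
    [0.008, -0.055, 0, 0, 0, 0, 1],
    [0.014, -0.105, 0, 0, 0, 0, 1],
    [0.018, -0.14, 0, 0, 0, 0, 1],
    [0.018, -0.14, 0, 0, 0, 0, 1],
    [0.018, -0.14, -0.03, 0, 0, 0, 1],
    [0.018, -0.14, -0.065, 0, 0, 0, 1],
    [0.018, -0.14, -0.088, 0, 0, 0, 1],
    [0.018, -0.14, -0.093, 0, 0, 0, 1],
  ],
)

```text
time_s: 32.0
ee_pos: [0.5534, 0.0246, 0.1519]
ee_rot: [-3.134, -0.209, 0.005]
contact_force: [-0.4, -0.1, -2.1]
finger_gap: 0.465
```

step_arm(
  moves=[
    [0, 0, -0.0025, 0, 0, 0, 1],
    [0, 0, -0.0025, 0, 0, 0, 1],
  ],
)

```text
time_s: 32.2
ee_pos: [0.5554, 0.0244, 0.1523]
ee_rot: [3.135, 0.209, 0.002]
contact_force: [0.5, -1.4, -2.9]
finger_gap: 0.467
```

Run:
```python
from h import *
e=cap("side");crop(e,100,60,260,280,2.1,"d20.png")
s=manip.sense();print(s["ee_pos"],s["ee_rot"],s["contact_force"],s["finger_gap"])
```

```text
[0.55552925 0.02431519 0.1524716 ] [3.13459904e+00 2.08810116e-01 2.75890277e-03] [-1.22811035  0.50024641 -3.10081631] 0.4672752109523282
```

View pics/d20.png

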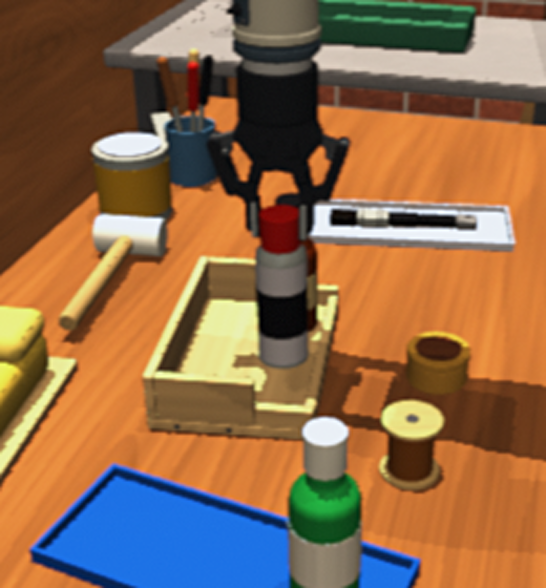

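step_arm(
  moves=[
    [0, 0, -0.0025, 0, 0, 0, 1],
    [0, 0, -0.0025, 0, 0, 0, 1],
  ],
)

```text
time_s: 32.45
ee_pos: [0.555, 0.0241, 0.15]
ee_rot: [3.135, 0.208, 0.001]
contact_force: [0.3, 0.3, -3.1]
finger_gap: 0.466
```

step_arm(
  moves=[
    [0, 0, -0.001, 0, 0, 0, 1],
    [0, 0, -0.001, 0, 0, 0, 1],
  ],
)

```text
time_s: 32.65
ee_pos: [0.5552, 0.024, 0.1495]
ee_rot: [3.135, 0.208, 0.001]
contact_force: [-0.7, 0.6, 3.6]
finger_gap: 0.468
```

step_arm(
  moves=[
    [0, 0, -0.001, 0, 0, 0, 1],
    [0, 0, -0.001, 0, 0, 0, 1],
  ],
)

```text
time_s: 32.85
ee_pos: [0.5553, 0.024, 0.1494]
ee_rot: [3.135, 0.208, 0.002]
contact_force: [-3.9, 0.3, 10.7]
finger_gap: 0.466
```

step_arm(
  moves=[
    [0, 0, 0.001, 0, 0, 0, 0.3],
    [0, 0, 0.002, 0, 0, 0, 0.3],
    [0, 0, 0.003, 0, 0, 0, 0.3],
    [0, 0, 0.03, 0, 0, 0, 0.3],
    [0, 0, 0.075, 0, 0, 0, 0.3],
    [-0.01, 0.025, 0.11, 0, 0, 0, 0.3],
    [-0.03, 0.075, 0.117, 0, 0, 0, 0.3],
    [-0.054, 0.135, 0.117, 0, 0, 0, 0.3],
  ],
)

```text
time_s: 33.65
ee_pos: [0.5152, 0.1257, 0.2374]
ee_rot: [-3.135, -0.204, -0.006]
contact_force: [0.6, 0.9, -0.9]
finger_gap: 0.699
```

step_arm(
  moves=[
    [-0.024, 0.06, 0, 0, 0, 0, 0.35],
    [-0.048, 0.12, 0, 0, 0, 0, 0.35],
    [-0.072, 0.18, 0, 0, 0, 0, 0.35],
    [-0.095, 0.235, 0, 0, 0, 0, 0.35],
    [-0.1076, 0.269, 0, 0, 0, 0, 0.35],
    [-0.1076, 0.269, 0, 0, 0, 0, 0.35],
    [-0.1076, 0.269, 0, 0, 0, 0, 0.35],
  ],
)

```text
time_s: 34.35
ee_pos: [0.4332, 0.3273, 0.2355]
ee_rot: [3.134, 0.211, -0.0]
contact_force: [-0.5, -1.4, 0.1]
finger_gap: 0.656
```

Run:
```python
from h import *
c=cap("wrist");crop(c,0,0,512,384,1.2,"w21.png")
s=manip.sense();print(s["ee_pos"],s["ee_rot"],s["contact_force"],s["finger_gap"])
print(proj(c,[[.434,.3272,.164]])*1.2)
```

```text
[0.43353593 0.3265783  0.23551587] [ 3.13407148e+00  2.08921369e-01 -5.31511119e-04] [-0.05442003 -0.60530245  0.09434599] 0.6516402395974275
[[304.71626781 243.29688634]]
```

View pics/w21.png

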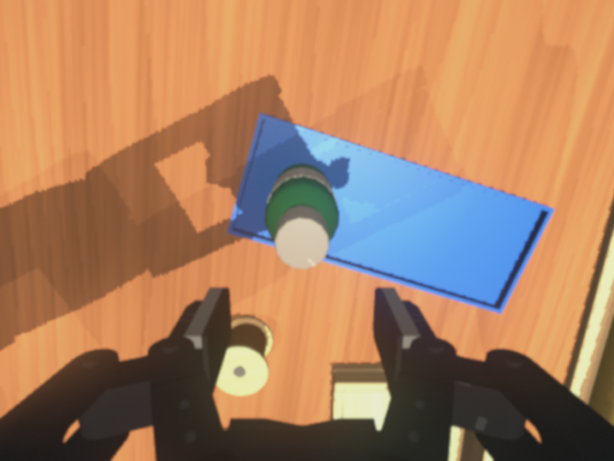

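step_arm(
  moves=[
    [0, 0, -0.05, 0, 0, 0, 0.35],
    [0, 0, -0.1, 0, 0, 0, 0.35],
    [0, 0, -0.132, 0, 0, 0, 0.35],
    [0, 0, -0.136, 0, 0, 0, 0.35],
    [0, 0, -0.136, 0, 0, 0, 1],
    [0, 0, -0.136, 0, 0, 0, 1],
    [0, 0, -0.136, 0, 0, 0, 1],
    [0, 0, -0.136, 0, 0, 0, 1],
  ],
)

```text
time_s: 35.2
ee_pos: [0.4342, 0.3273, 0.1349]
ee_rot: [-3.134, -0.208, -0.003]
contact_force: [-0.8, -0.7, 1.0]
finger_gap: 0.36
```

Run:
```python
from h import *
s=manip.sense();print(s["ee_pos"],s["ee_rot"],s["contact_force"],s["finger_gap"])
```

```text
[0.4342452  0.32734856 0.13492081] [-3.13362266e+00 -2.08171958e-01 -2.90173049e-03] [-0.80546247 -0.65880312  1.04967093] 0.360165971624767
```

step_arm(
  moves=[
    [0, 0, 0.015, 0, 0, 0, 1],
    [0, 0, 0.045, 0, 0, 0, 1],
    [0, 0, 0.08, 0, 0, 0, 1],
    [0.012, -0.025, 0.105, 0, 0, 0, 1],
    [0.033, -0.069, 0.11, 0, 0, 0, 1],
    [0.057, -0.119, 0.11, 0, 0, 0, 1],
    [0.081, -0.17, 0.11, 0, 0, 0, 1],
    [0.105, -0.22, 0.11, 0, 0, 0, 1],
  ],
)

```text
time_s: 36.0
ee_pos: [0.5126, 0.1607, 0.2173]
ee_rot: [-3.134, -0.209, -0.001]
contact_force: [0.5, 0.7, -3.8]
finger_gap: 0.359
```

step_arm(
  moves=[
    [0.024, -0.05, 0, 0, 0, 0, 1],
    [0.039, -0.082, 0, 0, 0, 0, 1],
    [0.045, -0.094, 0, 0, 0, 0, 1],
    [0.045, -0.094, 0, 0, 0, 0, 1],
    [0.045, -0.094, -0.03, 0, 0, 0, 1],
    [0.045, -0.094, -0.065, 0, 0, 0, 1],
    [0.045, -0.094, -0.088, 0, 0, 0, 1],
    [0.045, -0.094, -0.093, 0, 0, 0, 1],
  ],
)

```text
time_s: 36.8
ee_pos: [0.544, 0.0927, 0.1447]
ee_rot: [-3.135, -0.21, 0.007]
contact_force: [-0.7, 0.1, -4.1]
finger_gap: 0.365
```

step_arm(
  moves=[
    [0, 0, -0.0025, 0, 0, 0, 1],
    [0, 0, -0.0025, 0, 0, 0, 1],
  ],
)

```text
time_s: 37.0
ee_pos: [0.5464, 0.0922, 0.1454]
ee_rot: [-3.134, -0.21, -0.002]
contact_force: [0.0, -0.8, -4.0]
finger_gap: 0.361
```

Run:
```python
from h import *
e=cap("side");crop(e,100,60,260,280,2.1,"d22.png")
s=manip.sense();print(s["ee_pos"],s["ee_rot"],s["contact_force"],s["finger_gap"])
```

```text
[0.54661984 0.09210344 0.145621  ] [-3.13441771e+00 -2.09246921e-01 -2.42617613e-03] [ 0.45648604  0.11858849 -4.06851198] 0.3656073595299949
```

View pics/d22.png

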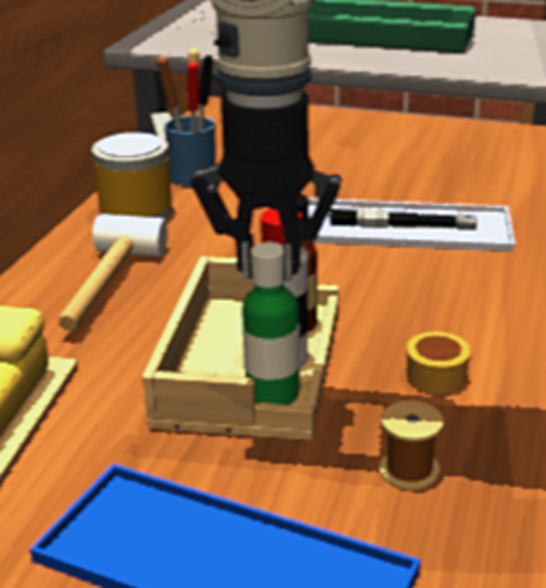

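step_arm(
  moves=[
    [0, 0, -0.0025, 0, 0, 0, 1],
    [0, 0, -0.0025, 0, 0, 0, 1],
  ],
)

```text
time_s: 37.25
ee_pos: [0.5464, 0.0916, 0.1433]
ee_rot: [-3.135, -0.208, -0.001]
contact_force: [-0.0, 0.2, -4.7]
finger_gap: 0.358
```

step_arm(
  moves=[
    [0, 0, -0.001, 0, 0, 0, 1],
    [0, 0, -0.001, 0, 0, 0, 1],
  ],
)

```text
time_s: 37.45
ee_pos: [0.5465, 0.0915, 0.1429]
ee_rot: [-3.135, -0.208, -0.002]
contact_force: [-2.7, 0.1, 4.5]
finger_gap: 0.359
```

step_arm(
  moves=[
    [0, 0, -0.001, 0, 0, 0, 1],
    [0, 0, -0.001, 0, 0, 0, 1],
  ],
)

```text
time_s: 37.65
ee_pos: [0.5467, 0.0916, 0.1429]
ee_rot: [-3.135, -0.208, -0.002]
contact_force: [-3.6, -0.8, 12.0]
finger_gap: 0.361
```

step_arm(
  moves=[
    [0, 0, 0.001, 0, 0, 0, 0.35],
    [0, 0, 0.002, 0, 0, 0, 0.35],
    [0, 0, 0.003, 0, 0, 0, 0.35],
    [0, 0, 0.03, 0, 0, 0, 0.35],
    [0, 0, 0.075, 0, 0, 0, 0.35],
    [0, 0, 0.12, 0, 0, 0, 0],
    [0.053, -0.061, 0.12, 0, 0, -0.085, 0],
    [0.105, -0.122, 0.12, 0, 0, -0.169, 0],
  ],
)

```text
time_s: 38.45
ee_pos: [0.6127, 0.0159, 0.2332]
ee_rot: [-3.141, -0.0, -0.005]
contact_force: [0.8, 0.2, -0.6]
finger_gap: 1.003
```

step_arm(
  moves=[
    [0, 0, 0, 0, 0, 0, 0],
    [0, 0, 0, 0, 0, 0, 0],
    [0, 0, 0, 0, 0, 0, 0],
    [0, 0, 0, 0, 0, 0, 0],
  ],
)

```text
time_s: 38.85
ee_pos: [0.6106, 0.0166, 0.231]
ee_rot: [-3.141, -0.002, 0.001]
contact_force: [0.4, -0.2, 0.1]
finger_gap: 1.002
```

Run:
```python
from h import *
import pickle
cs=pickle.load(open("c0.pkl","rb"))
new={}
for n in ["scene","side","wrist"]: new[n]=cap(n)
pickle.dump(new,open("c23.pkl","wb"))
print(manip.sense()["ee_pos"],np.abs(new["wrist"]["t"]-cs["wrist"]["t"]).max())
rows=[]
a=cs["wrist"]["pixels"][0:290,60:320];b=new["wrist"]["pixels"][0:290,60:320]
rows.append(np.hstack([a,b]))
cv2.imwrite("pics/w23.png",cv2.resize(rows[0][:,:,::-1],None,fx=1.5,fy=1.5))
a=cs["side"]["pixels"][140:300,150:330];b=new["side"]["pixels"][140:300,150:330]
cv2.imwrite("pics/d23.png",cv2.resize(np.hstack([a,b])[:,:,::-1],None,fx=2.2,fy=2.2))
crop(new["scene"],90,110,300,230,2.6,"s23.png")
# shift estimate of each cap via phase/template matching
for cam,nm,(u,v,w,h) in [("wrist","green",(80,20,85,75)),("wrist","red",(100,130,85,80)),("side","green",(212,172,40,85)),("side","red",(222,155,25,22)),("side","amber",(228,150,22,9)),("scene","amber",(250,192,30,45)),("scene","red",(268,170,22,30)),("side","spool",(278,245,35,50)),("side","tin",(290,215,35,35))]:
    A=cs[cam]["pixels"];B=new[cam]["pixels"];T=A[v:v+h,u:u+w];S=B[v-8:v+h+8,u-8:u+w+8]
    r=cv2.matchTemplate(S,T,cv2.TM_CCOEFF_NORMED);_,m,_,l=cv2.minMaxLoc(r);print(cam,nm,"shift px",l[0]-8,l[1]-8,round(m,3))
```

```text
[0.61096101 0.01655659 0.23128609] 0.015118084431532224
wrist green shift px 8 7 0.27
wrist red shift px 8 8 0.433
side green shift px 0 0 0.844
side red shift px 0 0 0.91
side amber shift px 0 0 0.996
scene amber shift px 0 0 0.894
scene red shift px 0 0 0.905
side spool shift px 0 0 0.988
side tin shift px 0 1 0.94
```

View pics/w23.png

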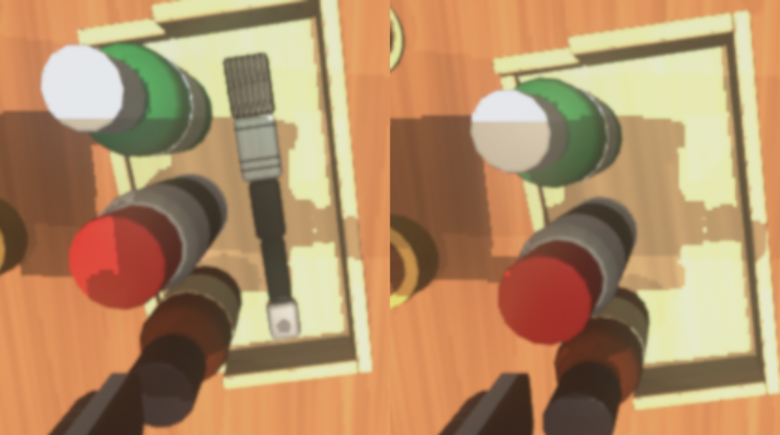

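View pics/d23.png

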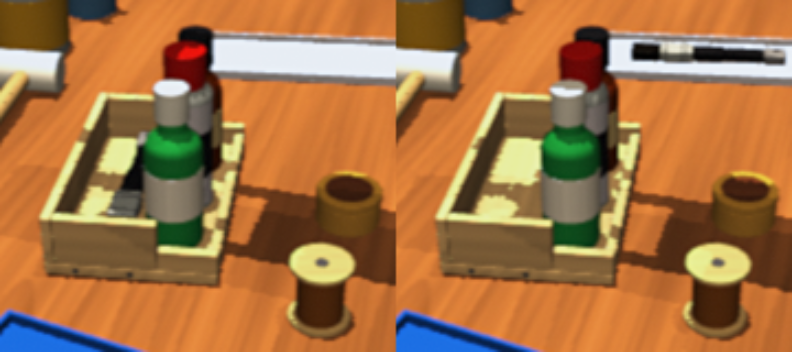

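View pics/s23.png

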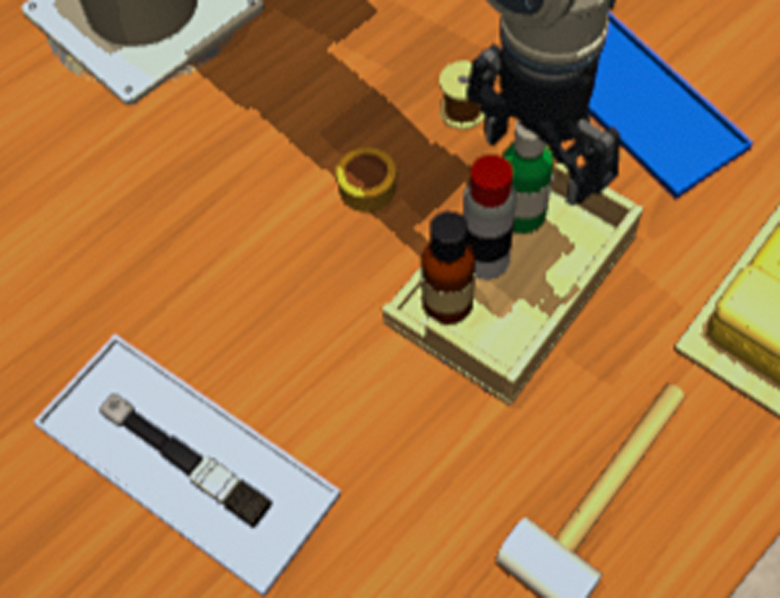

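Every cap visible in the fixed cameras is back at its original pixel (0 px shift). The wrist match isn't valid because that camera ended about 15 mm from its first position. The brush is centred and nothing else moved, so I'm handing in.

```bash
python3 -c "
from plant import manip
print(manip.close_job())"
```

```text
the job is handed in; nothing more can be done
None
```

The job is done and handed in at about 39 s of the 141 s allowed. I stood the green bottle, spray can and amber bottle upright in the blue tray. The brush then went into the aluminium tray, and the bottles went back upright in the order amber, spray can, green.

**What the last checks showed:**
- **Bottles:** In the side and scene images, all three match their first pictures at 0 px shift and stand upright; one pixel is roughly 2 mm. The measured tool position at release was within about 1 mm of each pick-up in x and y.
- **Brush:** It lies level, about 0.5 mm from the aluminium tray's centre and about 0.2° from the tray's long axis, measured in the wrist image.
- **Set-downs:** Each object was lowered until the force showed contact before I let go. Contact forces I read stayed at or below about 12 N.
- **Spool and tin:** The spool shows no shift. The tin's match showed 1 px in the side view, at a weaker match score. I put that down to the lighting changing, since the gripper never went near it.

**Check that failed:** the final wrist-image comparison with the start was unusable. The arm stopped about 20 mm short of its starting pose, so that comparison says nothing about the bottles.

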